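# Stow a tin under a flush ring-pull hatch

### The arm

A 6-joint arm with a two-finger parallel gripper is mounted at the origin on a cart in front of the work surface, level with it; the furniture and walls round the work are solid. World frame = base frame: x ahead of the robot, y to its left, z up, the work surface at z = 0. Lengths are in mm, angles in rad, forces in N, time in s.
With the tool pointing down it reaches from about 400 to 825 mm from the base axis. Payload 7 kg.
Tool frame: the origin (TCP) lies at the very end of the fingers, on their centre line; the grasp point (between the pads) lies 19 mm behind it; z points along the fingers, y is the direction in which the jaws open and shut (so a half turn about z gives the same grasp; the last joint's range is limited). The gripper opens to 88 mm and grips with 3 to 60 N. Pads are 19 mm wide; open, the fingers measure 130 mm over their backs; the gripper's body (78 mm by 193 mm) begins 47 mm behind the grasp point.
Start: joints at [-1.044, 0.359, 0.012, 0, -1.224, -0.288], TCP at [159.637, -655.829, 226.561] pointing down, gripper open.
Joint ranges: [-3.07, 3.07], [-1.43, 2.12], [-1.02, 1.25], [-3.03, 1.67], [-3.05, -0], [-3.03, 3.03]. Speed limits (rad/s): [2.39, 2.39, 3.01, 3.14, 3.14, 3.14].

### API

Orientations are given as a unit quaternion [x, y, z, w].
In Python, from plant import bot gives the robot as it stands. Calls block until the motion is done:
- bot.move_ptp(position, orientation): joint-space move of the TCP to a pose.
- bot.line_to(position, velocity=150, ori=None): straight line of the TCP; ori=None keeps the orientation; velocity is the mean speed in mm/s.
- bot.move_joints(angles): joint-space move.
- bot.move_gripper(opening, force=None): finger opening in mm; force is the grip in N (None keeps the last); returns when the fingers have stopped.
- bot.pause(seconds).
- bot.solve_ik(position, orientation): joint angles nearest the present ones, or None.
- bot.read_state(): the state.
- bot.camera(name): name is "scene" or "top"; returns the picture (420x560x3 uint8, red, green, blue); there is no depth.
- bot.get_calibration(name): a dict with "fx", "fy", "cx", "cy" (pixels), "view" (4x4, takes a point from world to camera coordinates). Camera axes: x right, y up, looking along -z (the intrinsics and any distortion apply to the point x, -y, -z); pixel columns grow to the right and rows downward; lengths in mm; the calibration is good to about 2 mm. A picture is of the moment at which its call begins. get_calibration takes no time and is no camera call.
A pose or a line that the arm cannot do raises bot.Unreachable and nothing moves.
- bot.close_job(): hands the job in, once; it reports no verdict.
The state is a dict: "t": time; "joint_pos": joint angles; "qvel": joint speeds; "tau": joint torques, N m; "tcp_pos": TCP position; "eef_rot": TCP orientation; "contact_force": force on the tool from outside, world axes, zero at the start; "moment": the same for the moment, N m; "width": finger opening in mm.
Only numpy, scipy, OpenCV 4.12 (cv2) and the standard library are available. Lean on these libraries where they do the work, as an engineer would, in place of code of your own. Each camera call takes 0.05 s, during which the arm holds its last target.

### The job

Put the small tin away in the wooden bench-top locker: first flip up the ring pull that lies sunk in the closed hatch, then lift the hatch by it until it stands up open by itself. Set the tin gently (not dropped) and upright on the locker's floor, leave the hatch standing open, and do not push the other things about.

Things in the scene. Friction and masses are not known exactly. Their poses are not given: they have to be found in the camera images.
- locker: Low light-wood locker fixed to the worktop, 172 (x) x 250 (y) x 115 mm high. Origin: centre of its underside; z up, +y towards the side with the hatch's hinges (left, seen from the robot), x away from the robot; turned by a small yaw. In its top is a well with an opening 144 mm (x) by 200 mm (y), centred, walls vertical, floor 8 mm above the worktop, shut by the hatch.
- hatch (a joint): Opening angle of the hatch in rad: 0 shut and flush with the locker's top, 1.57 upright, stop at 1.75. The hatch is a darker wood panel 140 (x) x 198 (y) x 26 mm, 0.35 kg, hinged along its +y edge; the free -y edge goes up, with gaps of only 2 mm round it, so it can be opened only by its ring. Its stiff hinge stays at any angle where it is left; lifting it at the ring takes about 6 N.
- hatch_hinge (a point): Middle of the hatch's hinge line, level with the locker's top (115 mm up); the line runs along the locker's x axis. Fixed to the locker. When shut, the free edge lies 198 mm from it towards the locker's -y.
- ring (a joint): Angle of the brass ring pull in the hatch, in rad: 0 lying flat in its recess, 1.57 square to the hatch, stop at 1.7. It swings about an axis parallel to the hatch hinge (its free end points away from the hatch hinge when lying, goes up and then towards it), needs under 1 N, and stays where it is left.
- ring_pivot (a point): Middle of the ring's pivot axis: 108 mm from the hatch hinge line along the hatch and 5 mm below the hatch's top face; moves with the hatch. The ring lies in a steel recess in the hatch, 76 mm wide (x) and 22 mm deep, from 12 mm behind the pivot to 30 mm beyond the centre line of the lying outer bar (14 mm short of the hatch's free edge).
- ring_bar (a point): Middle of the ring's free outer bar: a round brass bar of 8 mm diameter, parallel to the hatch hinge, its straight part 42 mm long, 44 mm from the ring pivot. The ring is D-shaped, clear opening 50 mm wide by 36 mm. Lying flat, its top is 1 mm below the hatch's top; a finger fits inside the ring and another beyond the bar. It can turn between gripping pads.
- well (a point): Centre of the locker's inner floor, 8 mm above the worktop. Fixed to the locker; its axes are the locker's. Over the back of the worktop hangs a fixed shelf: front edge at about x = 0.59 m, underside 0.457 m above the worktop; keep the wrist clear of it.
- tin: The small food tin with a silvery lid and a white, red and green label, 58 mm diameter, 72 mm high, standing on the worktop. Origin: centre of its underside, z up along its axis. It is the only tin on the worktop; it changes places with the spice jar.
- spice: Bystander: spice jar with a red cap, 45 mm diameter, 106 mm high. Origin: centre of its underside.
- lemon: Bystander: lemon, 78 x 55 x 56 mm. Origin: under its centre, on the worktop.
Things that resemble listed ones, but are neither listed nor needed, are in the scene too. What is shaped like the tin but black or blue is not meant.

How it is judged:
By the outcome, as a careful person would: the job done as asked, in the order asked, and still so for the second after the job is handed in, with the robot touching nothing.
It also fails if it takes over 58 s, if anything falls off the work surface, if the arm or the gripper's body presses on something with over 40 N, if the wrist force passes 120 N, or if a joint passes its speed limit or range.

## Working session

There is one attempt and no reset: what is moved stays moved. The work goes in short steps, each a Python script; the robot and the scene stay as the last script left them, time stands still between calls to the robot, and variables do not carry over. Pictures are saved under pics/ and viewed, and the job is handed in when it is done.

```bash
ls; mkdir -p pics
python3 - <<'E'
from plant import bot
import cv2
for n in("scene","top"):
    im=bot.camera(n); cv2.imwrite(f"pics/{n}0.png",im[:,:,::-1]); c=bot.get_calibration(n); print(n,c)
s=bot.read_state(); print(s)
E
```

```text
pics
scene {'fx': 482.7083101480155, 'fy': 482.7083101480155, 'cx': 281.5265991068344, 'cy': 209.05011009887357, 'view': array([[ 8.05919514e-01, -5.91866329e-01, -1.37107723e-02,
        -5.95606001e+02],
       [ 3.50453860e-01,  4.58276833e-01,  8.16801345e-01,
        -1.24020559e+02],
       [-4.77153884e-01, -6.63081136e-01,  5.76756082e-01,
        -1.36088078e+03],
       [ 0.00000000e+00,  0.00000000e+00,  0.00000000e+00,
         1.00000000e+00]])}
top {'fx': 529.2252078353945, 'fy': 529.2252078353945, 'cx': 279.18709751551944, 'cy': 208.37935375784235, 'view': array([[-1.02728482e-02, -9.99941454e-01, -3.39969135e-03,
        -3.11953746e+02],
       [ 9.86138114e-01, -1.06939995e-02,  1.65581577e-01,
        -5.22868558e+02],
       [-1.65608239e-01, -1.65157080e-03,  9.86190237e-01,
        -1.49805676e+03],
       [ 0.00000000e+00,  0.00000000e+00,  0.00000000e+00,
         1.00000000e+00]])}
{'t': 0.1, 'joint_pos': array([-1.04391546e+00,  3.59280500e-01,  1.11524723e-02, -3.09815996e-04,
       -1.22410156e+00, -2.88070587e-01]), 'qvel': array([-0.00105961, -0.00282705,  0.00126997,  0.00101969, -0.00016706,
        0.00238198]), 'tau': array([-2.09174366e-03, -5.84163272e+01,  2.93752223e+01,  7.01570079e+00,
        1.01233352e-02, -4.93525954e-05]), 'tcp_pos': array([ 159.51922895, -655.42762862,  225.73949752]), 'eef_rot': array([-1.19069209e-01,  9.92885688e-01,  7.15677904e-04, -1.50268122e-04]), 'contact_force': array([-0.05137521,  0.79909288, -0.49253059]), 'moment': array([ 0.0152394 , -0.01697773,  0.01158844]), 'width': 87.5578197316595}
```

View pics/scene0.png

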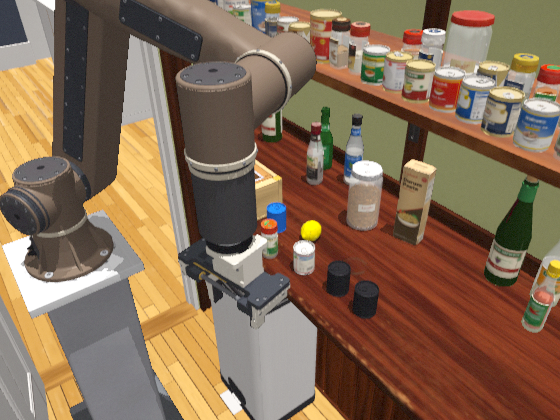

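View pics/top0.png

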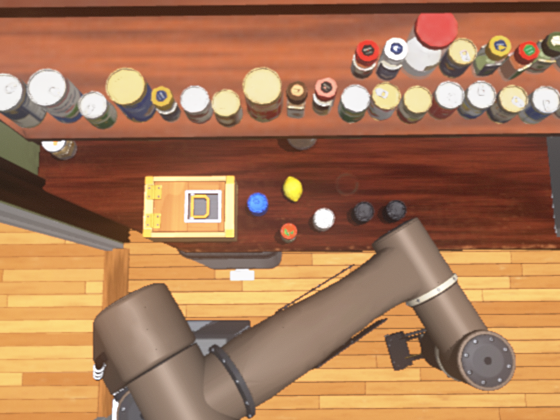

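The scene view shows the tin at about (304,257). In the top view the locker is at (190,207) with its ring at about (203,206), the tin at (323,219), spice (289,232), lemon (292,188) and the blue decoy (257,203). I'll zoom in on the top view and cast rays.

```bash
cat > h.py <<'E'
import numpy as np, cv2
from plant import bot
def ray(n,u,v):
    c=bot.get_calibration(n); V=c['view']; R=V[:3,:3]; t=V[:3,3]
    d=np.array([(u-c['cx'])/c['fx'],-(v-c['cy'])/c['fy'],-1.]); return -R.T@t, R.T@d
def onz(n,u,v,z):
    o,d=ray(n,u,v); return (o+d*(z-o[2])/d[2])
def proj(n,p):
    c=bot.get_calibration(n); V=c['view']; q=V[:3,:3]@np.asarray(p,float)+V[:3,3]
    return c['cx']+c['fx']*q[0]/-q[2], c['cy']+c['fy']*-q[1]/-q[2]
def snap(n,name,crop=None,k=1):
    im=bot.camera(n)[:,:,::-1].copy(); cv2.imwrite(f'pics/{name}_raw.png',im)
    if crop: x0,y0,x1,y1=crop; im=im[y0:y1,x0:x1]
    if k>1: im=cv2.resize(im,None,fx=k,fy=k,interpolation=cv2.INTER_CUBIC)
    cv2.imwrite(f'pics/{name}.png',im)
E
python3 - <<'E'
from h import *
im=cv2.imread('pics/top0.png'); 
cv2.imwrite('pics/a.png',cv2.resize(im[165:250,135:245],None,fx=7,fy=7,interpolation=cv2.INTER_CUBIC))
cv2.imwrite('pics/b.png',cv2.resize(im[170:250,240:350],None,fx=7,fy=7,interpolation=cv2.INTER_CUBIC))
im=cv2.imread('pics/scene0.png'); 
cv2.imwrite('pics/c.png',cv2.resize(im[150:290,230:350],None,fx=4,fy=4,interpolation=cv2.INTER_CUBIC))
E
```

```text
(no output)
```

View pics/a.png

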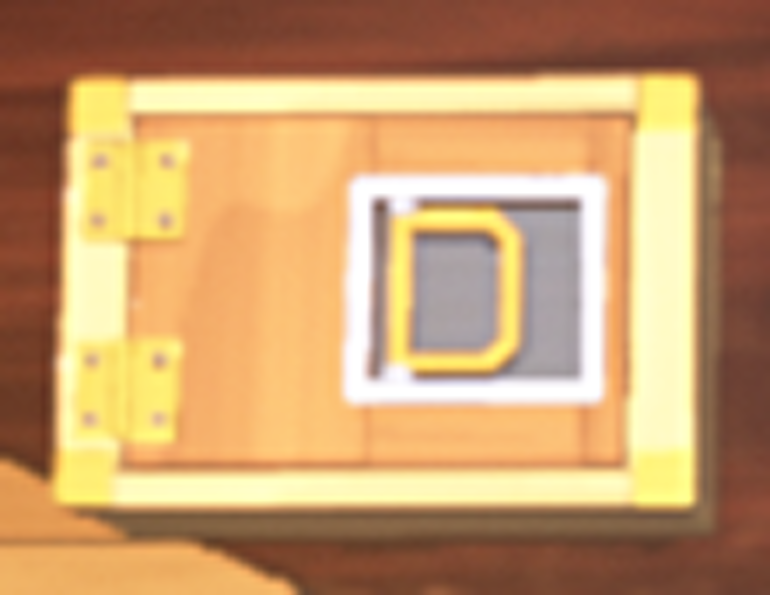

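View pics/b.png

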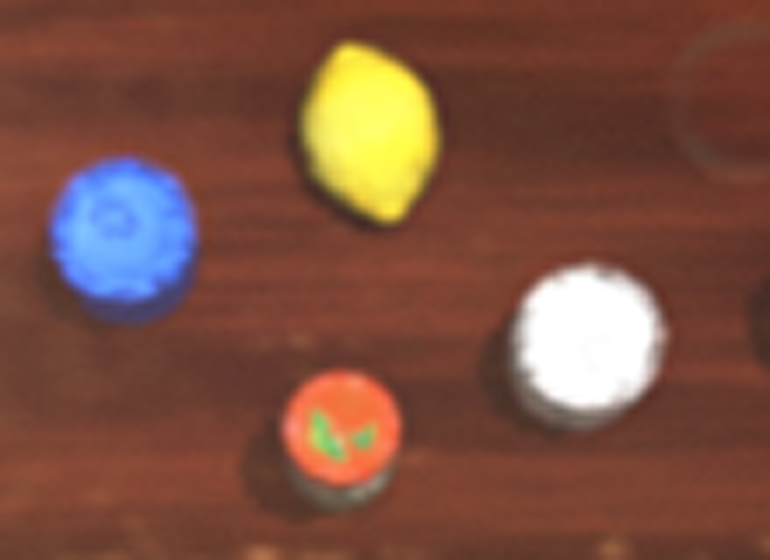

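View pics/c.png

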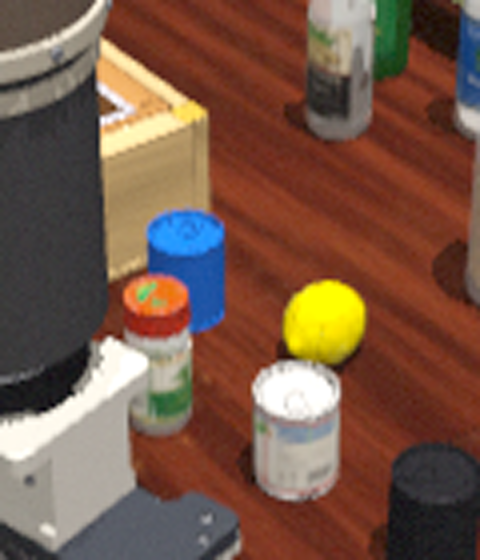

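Run:
```python
from h import *
np.set_printoptions(precision=1,suppress=True)
f=lambda U,V,ox,oy,z: onz('top',(U+.5)/7-.5+ox,(V+.5)/7-.5+oy,z)
P=lambda U,V,z=115:f(U,V,135,165,z)
for nm,(a,b) in dict(TL=(70,77),TR=(697,73),BR=(697,505),BL=(55,503),hTL=(133,113),hTR=(630,116),hBR=(625,467),hBL=(122,465),steelTL=(350,175),sTR=(606,178),sBR=(603,403),sBL=(345,403)).items(): print(nm,P(a,b))
print('bar',P(512,290,110)); print('pivotbar',P(400,292,110)); print('ringtop/bot',P(455,207,110),P(450,372,110))
Q=lambda U,V,z:f(U,V,240,170,z)
print('tin',Q(592,337,72),'spice',Q(343,427,106),'lemon',Q(370,133,28),'blue',Q(125,230,72))
print(bot.get_calibration('top').keys())
# colour-mask version
im=cv2.imread('pics/top0.png'); hsv=cv2.cvtColor(im,cv2.COLOR_BGR2HSV)
m=cv2.inRange(hsv,(0,0,190),(179,50,255)); m[:, :310]=0; m[:,340:]=0;m[:200]=0;m[240:]=0
c=max(cv2.findContours(m,0,2)[0],key=cv2.contourArea); (u,v),r=cv2.minEnclosingCircle(c); print('tinmask',u,v,r,onz('top',u,v,72))
```

```text
TL [604.9  59.2 115. ]
TR [ 603.8 -192.2  115. ]
BR [ 429.8 -192.9  115. ]
BL [433.3  59.6 115. ]
hTL [589.9  33.5 115. ]
hTR [ 586.4 -165.5  115. ]
hBR [ 445.1 -164.5  115. ]
hBL [448.   33.7 115. ]
steelTL [563.6 -53.9 115. ]
sTR [ 561.2 -156.1  115. ]
sBR [ 470.7 -155.6  115. ]
sBL [471.8 -53.7 115. ]
bar [ 517.2 -118.4  110. ]
pivotbar [516.9 -73.8 110. ]
ringtop/bot [551.1 -95.2 110. ] [484.4 -94.2 110. ]
tin [ 486.3 -445.2   72. ] spice [ 446.3 -342.9  106. ] lemon [ 581.1 -357.2   28. ] blue [ 532.6 -255.4   72. ]
dict_keys(['fx', 'fy', 'cx', 'cy', 'view'])
tinmask 323.5 218.0 10.404426574707031 [ 485.5 -443.4   72. ]
```

Run:
```python
from h import *
im=cv2.imread('pics/top0.png'); 
cv2.imwrite('pics/d.png',cv2.resize(im[100:330,0:200],None,fx=2.6,fy=2.6,interpolation=cv2.INTER_CUBIC))
im=cv2.imread('pics/scene0.png'); 
cv2.imwrite('pics/e.png',cv2.resize(im[0:320,120:300],None,fx=1.8,fy=1.8,interpolation=cv2.INTER_CUBIC))
```

```text
(no output)
```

View pics/d.png

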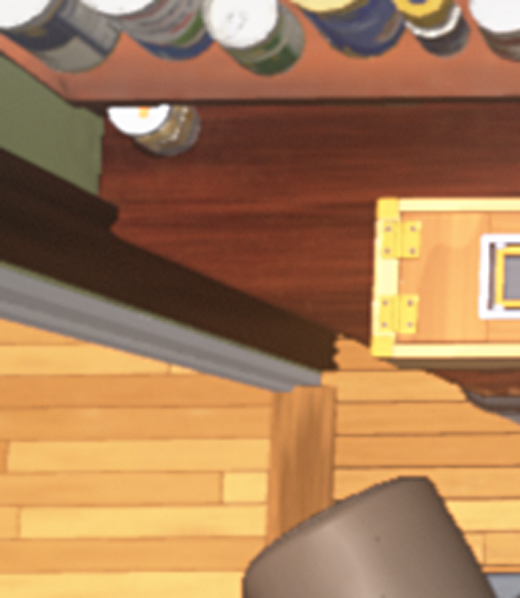

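View pics/e.png

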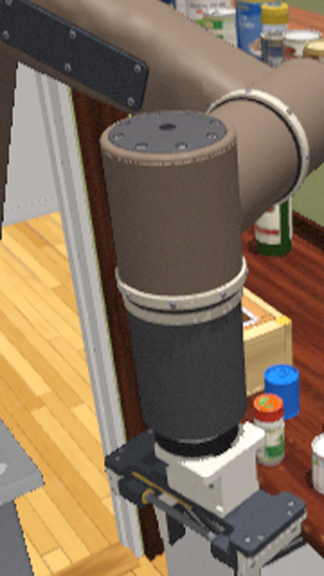

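Run:
```python
from h import *
np.set_printoptions(precision=0,suppress=True)
for u,v in((129,231),(129,242),(123,248)): print(onz('top',u,v,0),onz('top',u,v,-700))
p=onz('top',129,231,0)
for z in(0,200,400,600,800): print(z,proj('top',[p[0],p[1],z]))
for u,v in((44,182),(39,175),(40,140)): print(onz('top',u,v,0),onz('top',u,v,300),onz('top',u,v,600))
from scipy.spatial.transform import Rotation as R
def q(phi,sgn,yaw=-.012):
    z=np.array([0,-np.sin(phi),-np.cos(phi)]);y=sgn*np.array([0,np.cos(phi),-np.sin(phi)]);x=np.cross(y,z)
    return (R.from_euler('z',yaw)*R.from_matrix(np.c_[x,y,z])).as_quat()
def qx(sgn):
    z=np.array([0,0,-1.]);y=sgn*np.array([1.,0,0]);return R.from_matrix(np.c_[np.cross(y,z),y,z]).as_quat()
np.set_printoptions(precision=2,suppress=True)
Y=np.array([.012,1,0]);Z=np.array([0,0,1.])
H=np.array([518.5,33,115])
for s in(1,-1):
  for th in (0,.4,.8,1.2,1.6):
    for phi in (0,.2,.4,.6,.8,1.0,1.2):
      a=np.pi/2
      u=-Y*np.cos(th)+Z*np.sin(th); n=Y*np.sin(th)+Z*np.cos(th)
      bar=H+108*u-5*n+44*n
      zt=R.from_quat(q(phi,s)).as_matrix()[:,2]
      print(s,th,phi,bot.solve_ik(bar+14*zt,q(phi,s)))
for s in(1,-1):
  print(bot.solve_ik([486,-444,45],qx(s)),bot.solve_ik([518,-100,55],qx(s)),bot.solve_ik([518,-119,96],q(0,s)))
```

```text
[463. 130.   0.] [ 553.  332. -700.]
[431. 129.   0.] [ 505.  330. -700.]
[413. 146.   0.] [ 479.  355. -700.]
0 (np.float64(128.99999999999997), np.float64(231.00000000000009))
200 (np.float64(107.23843344587232), np.float64(221.51777181696946))
400 (np.float64(78.20521942366528), np.float64(208.86704837017268))
600 (np.float64(37.52452152560761), np.float64(191.14113423826245))
800 (np.float64(-23.571452131646026), np.float64(164.51961497210368))
[615. 393.   0.] [548. 256. 300.] [481. 119. 600.]
[637. 410.   0.] [566. 270. 300.] [494. 130. 600.]
[747. 414.   0.] [655. 273. 300.] [562. 132. 600.]
1 0 0 [ 0.23  0.19 -0.44  0.   -0.94 -1.81]
1 0 0.2 [ 0.36  0.19 -0.55  0.23 -0.92 -2.1 ]
1 0 0.4 [ 0.47  0.22 -0.64  0.44 -0.95 -2.35]
1 0 0.6 [ 0.55  0.27 -0.7   0.59 -1.03 -2.55]
1 0 0.8 [ 0.61  0.36 -0.74  0.7  -1.13 -2.72]
1 0 1.0 [ 0.66  0.46 -0.76  0.77 -1.24 -2.85]
1 0 1.2 [ 0.7   0.57 -0.76  0.81 -1.36 -2.96]
1 0.4 0 [ 0.28  0.14 -0.4   0.   -1.03 -1.86]
1 0.4 0.2 [ 0.41  0.15 -0.49  0.21 -1.02 -2.11]
1 0.4 0.4 [ 0.52  0.18 -0.57  0.4  -1.06 -2.33]
1 0.4 0.6 [ 0.6   0.24 -0.63  0.
[... 2380 characters left out ...]
79  0.33 -0.52  0.53 -1.39  0.49]
-1 1.2 1.0 [ 0.83  0.43 -0.54  0.6  -1.48  0.39]
-1 1.2 1.2 [ 0.86  0.53 -0.56  0.65 -1.58  0.31]
-1 1.6 0 [ 0.52  0.12 -0.35  0.   -1.1   1.04]
-1 1.6 0.2 [ 0.63  0.16 -0.39  0.18 -1.15  0.84]
-1 1.6 0.4 [ 0.72  0.21 -0.43  0.31 -1.22  0.68]
-1 1.6 0.6 [ 0.79  0.29 -0.45  0.42 -1.32  0.56]
-1 1.6 0.8 [ 0.85  0.37 -0.46  0.49 -1.42  0.46]
-1 1.6 1.0 [ 0.89  0.47 -0.47  0.55 -1.52  0.37]
-1 1.6 1.2 [ 0.91  0.57 -0.48  0.6  -1.62  0.3 ]
[-0.44  0.49 -0.24  0.   -0.85 -2.7 ] [ 0.18  0.3  -0.53  0.   -0.75  2.96] [ 0.14  0.25 -0.48  0.   -0.85 -1.73]
[-0.44  0.49 -0.24  0.   -0.85  0.44] [ 0.18  0.3  -0.53  0.   -0.75 -0.18] [ 0.14  0.25 -0.48  0.   -0.85  1.42]
```

The top view also shows a tall post or wall end at about (129,240), with its base near x=430–463 and y≥130. The arm has a lateral offset of about 190 mm, so I need its real geometry to stay clear of that post. I'll identify the joint axes from IK samples.

```bash
cat > fit.py <<'E'
from h import *
from scipy.spatial.transform import Rotation as R
from scipy.optimize import least_squares
rng=np.random.default_rng(0)
J=[];P=[];Q=[]
base=R.from_quat([-.119,.993,0,0])
for i in range(600):
    p=[rng.uniform(150,700),rng.uniform(-600,250),rng.uniform(50,450)]
    r=R.from_rotvec(rng.normal(size=3)*.5)*R.from_euler('z',rng.uniform(-2,2))*base
    j=bot.solve_ik(p,r.as_quat())
    if j is not None: J.append(j);P.append(p);Q.append(r.as_quat())
J=np.array(J);P=np.array(P);Q=R.from_quat(np.array(Q)); print(len(J), J.min(0),J.max(0))
D=np.array([[0,0,1],[0,1,0],[0,-1,0],[1,0,0],[0,-1,0],[0,0,1.]])
def fk(x,J):
    n=len(J); Rm=R.identity(n); t=np.zeros((n,3))
    for k in range(6):
        w=x[6*k:6*k+3]; w=w/np.linalg.norm(w); q=x[6*k+3:6*k+6]
        r=R.from_rotvec(J[:,[k]]*w); d=q-r.apply(q)
        t=t+Rm.apply(d); Rm=Rm*r
    R0=R.from_rotvec(x[36:39]); return t+Rm.apply(x[39:42]),Rm*R0
x0=np.zeros(42)
pts=[[0,0,0],[0,0,300],[0,0,700],[0,0,800],[400,-190,800],[400,-190,0]]
for k in range(6): x0[6*k:6*k+3]=D[k]; x0[6*k+3:6*k+6]=pts[k]
def res(x):
    p,r=fk(x,J); return np.r_[((p-P)/100).ravel(),((r*Q.inv()).as_rotvec()).ravel()*3,.001*(x-x0)[:36]/100]
best=None
for R0 in([np.pi/2*0+np.pi,0,0],[0,np.pi,0],[0,np.pi/2,0],[2.2,2.2,0]):
    x0[36:39]=R0; x0[39:42]=[400,-190,300]
    s=least_squares(res,x0,loss='soft_l1',max_nfev=400)
    if best is None or s.cost<best.cost: best=s
    print(R0,s.cost)
x=best.x; np.set_printoptions(precision=3,suppress=True)
for k in range(6): w=x[6*k:6*k+3]; w=w/np.linalg.norm(w); q=x[6*k+3:6*k+6]; print(k+1,w,q-w*(q@w))
print(x[36:]); p,r=fk(x,J); print('err',np.abs(p-P).max())
np.save('fk.npy',x)
E
python3 fit.py
```

```text
501 [-3.03287093 -1.42430007 -1.01286492 -2.51332469 -3.00762047 -3.02378585] [ 2.61611582  1.29286249  1.24753411  1.52529875 -0.0924106   3.02027142]
[3.141592653589793, 0, 0] 3.349446320743965e-05
[0, 3.141592653589793, 0] 3.3469025616295056e-05
[0, 1.5707963267948966, 0] 3.646128849332797e-05
[2.2, 2.2, 0] 3.3251936991662845e-05
1 [0. 0. 1.] [ 0. -0. -0.]
2 [-0.  1. -0.] [  0.    0.  198.8]
3 [ 0. -1.  0.] [  0.    0.  800.4]
4 [-1. -0.  0.] [  0.   -0.  800.4]
5 [ 0. -1. -0.] [463.6   0.  800.4]
6 [-1. -0. -0.] [  -0.  -191.8  800.4]
[   9.674   -9.674    9.674  841.641 -191.8    800.4  ]
err 1.8264487337660285e-05
```

The fit is exact (error 2e-5 mm). Axis 5 sits at the end of the forearm, the tool line is offset 191.8 mm to its right, and axis 5 to TCP is 378 mm. Next I'll get the link radii from the images for clearance checks.

```bash
python3 - <<'E'
from h import *
def dep(n,p):
    V=bot.get_calibration(n)['view']; return -(V[:3,:3]@np.asarray(p,float)+V[:3,3])[2]
q=bot.read_state()['joint_pos']; j1=q[0]; c,s=np.cos(j1),np.sin(j1)
tcp=np.array([159.5,-655.4,226])
J5=tcp+[0,0,378]; F=J5+191.8*np.array([-s,c,0]); 
el=np.array([c*np.sin(q[1])*601.6,s*np.sin(q[1])*601.6,198.8+601.6*np.cos(q[1])])
for nm,p in dict(tcp=tcp,J5=J5,F=F,el=el,sh=[0,0,199],g=tcp+[0,0,66],fl=tcp+[0,0,200]).items():
    for n in('scene','top'): print(nm,np.round(p),n,np.round(proj(n,p)),'mm/px',round(dep(n,p)/(482.7 if n=='scene' else 529.2),2))
E
python3 - <<'E'
import cv2
im=cv2.imread('pics/top0.png')
cv2.imwrite('pics/f.png',cv2.resize(im[200:420,80:530],None,fx=1.75,fy=1.75))
E
```

```text
tcp [ 160. -655.  226.] scene [236. 311.] mm/px 1.81
tcp [ 160. -655.  226.] top [418. 339.] mm/px 2.46
J5 [ 160. -655.  604.] scene [217. 117.] mm/px 1.35
J5 [ 160. -655.  604.] top [473. 356.] mm/px 1.75
F [ 325. -559.  604.] scene [275.  71.] mm/px 1.65
F [ 325. -559.  604.] top [413. 262.] mm/px 1.81
el [ 106. -183.  762.] scene [ 48. -47.] mm/px 1.76
el [ 106. -183.  762.] top [187. 409.] mm/px 1.44
sh [  0   0 199] scene [ 50. 194.] mm/px 2.58
sh [  0   0 199] top [152. 408.] mm/px 2.46
g [ 160. -655.  292.] scene [233. 284.] mm/px 1.73
g [ 160. -655.  292.] top [425. 341.] mm/px 2.33
fl [ 160. -655.  426.] scene [227. 222.] mm/px 1.57
fl [ 160. -655.  426.] top [442. 347.] mm/px 2.08
```

View pics/f.png

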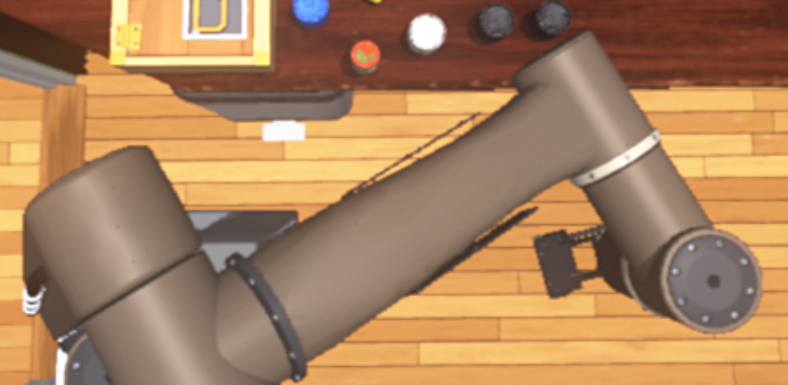

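```bash
cat > geo.py <<'E'
from h import *
from scipy.spatial.transform import Rotation as R
X=np.load('fk.npy')
YAW=-.012
RY=R.from_euler('z',YAW).as_matrix(); EX,EY,EZ=RY.T
H=np.array([518.5,33.,115.])
def frames(q):
    T=np.eye(4);out=[]
    for k in range(6):
        w=X[6*k:6*k+3];w=w/np.linalg.norm(w);p=X[6*k+3:6*k+6]
        r=R.from_rotvec(q[k]*w).as_matrix();A=np.eye(4);A[:3,:3]=r;A[:3,3]=p-r@p
        T=T@A;out.append(T)
    M=np.eye(4);M[:3,:3]=R.from_rotvec(X[36:39]).as_matrix();M[:3,3]=X[39:42]
    return out,T@M
def seg(a,b,n=12): return a+(b-a)*np.linspace(0,1,n)[:,None]
def boxpts(xs,ys,zs):
    return np.array([[x,y,z] for x in np.linspace(*xs,4) for y in np.linspace(*ys,7) for z in np.linspace(*zs,5)])
BODY=boxpts((-39,39),(-97,97),(-170,-66)); FING=boxpts((-11,11),(-26,26),(-66,0))
def bd(p,lo,hi):
    return np.linalg.norm(np.maximum(np.maximum(lo-p,p-hi),0),axis=1)
def hatchdir(th): return -EY*np.cos(th)+EZ*np.sin(th), EY*np.sin(th)+EZ*np.cos(th)
def bar(th,al):
    u,n=hatchdir(th); return H+108*u-5*n+44*(u*np.cos(al)+n*np.sin(al))
def tool(phi,psi,s=-1):
    # z: down, tilted by phi to -y (wrist to +y), by psi to +x (wrist to the robot)
    z=-EZ*np.cos(phi)*np.cos(psi)-EY*np.sin(phi)*np.cos(psi)+EX*np.sin(psi)
    y=np.cross(z,EX);y/=np.linalg.norm(y)
    if y@EY<0:y=-y
    y=s*y; return np.c_[np.cross(y,z),y,z]
POST=(np.array([408,125,-100.]),np.array([468,900,2500.])); SHELF=(np.array([585,-2000,450.]),np.array([900,600,900.]))
LOCK=(np.array([-86,-125,0.]),np.array([86,125,115.]));LC=H-99*EY-115*EZ
def clear(q,th):
    f,T=frames(q); h=lambda k,p:f[k][:3,:3]@np.array(p)+f[k][:3,3]
    el=h(1,[0,0,800.4]);F=h(3,[463.6,0,800.4]);A=h(4,[463.6,55,800.4]);B=h(4,[463.6,-191.8,800.4])
    tb=h(5,[463.6-65,-191.8,800.4]);tf=h(5,[463.6+230,-191.8,800.4])
    caps=[(seg(el,F),58,'fore'),(seg(A,B),50,'hous'),(seg(tb,tf),50,'tool')]
    g=lambda P:P@T[:3,:3].T+T[:3,3]
    caps+=[(g(BODY),0,'body'),(g(FING),0,'fing')]
    u,n=hatchdir(th);M=np.array([EX,u,n])
    out={}
    for P,r,nm in caps:
        out[nm]=(bd(P,*POST).min()-r,bd(P,*SHELF).min()-r,
          bd((P-H)@M.T,np.array([-70,0,-26.]),np.array([70,198,0.])).min()-r, bd((P-LC)@RY,*LOCK).min()-r, P[:,2].min()-r)
    return out,T
E
cat > srch.py <<'E'
from geo import *
np.set_printoptions(precision=2,suppress=True)
for th in(0,.3,.6,.9,1.2,1.4,1.57):
  L=[]
  for al in ((0,.8,1.57) if th==0 else (.6,.9,1.2,1.57)):
    b=bar(th,al)
    for phi in np.arange(-.8,1.4,.2):
      for psi in np.arange(-.2,1.1,.2):
        M=tool(phi,psi); q=bot.solve_ik(b+14*M[:,2],R.from_matrix(M).as_quat())
        if q is None: continue
        c,T=clear(q,th)
        m=min(min(v[:3]) for k,v in c.items() if k!='fing'); m=min(m,c['fing'][0],c['body'][3])
        L.append((m,al,phi,psi,q))
  L.sort(key=lambda a:-a[0])
  print('th',th,len(L))
  for l in L[:8]: print('  %.0f al%.1f phi%.1f psi%.1f'%l[:4],np.array(l[4]))
E
python3 srch.py
```

```text
th 0 152
  72 al1.6 phi-0.0 psi0.4 [ 0.29 -0.02 -0.89  0.36 -0.34  0.94]
  59 al0.8 phi-0.0 psi0.4 [ 0.22  0.01 -0.88  0.3  -0.31  1.07]
  40 al1.6 phi-0.2 psi0.6 [ 0.18 -0.04 -0.78 -0.27 -0.21  1.57]
  34 al1.6 phi-0.0 psi1.0 [-0.52  0.   -0.74 -1.79 -0.43 -2.6 ]
  31 al1.6 phi-0.4 psi0.4 [-0.13  0.09 -0.44 -0.63 -0.75  2.01]
  28 al1.6 phi-0.2 psi0.8 [ 0.01 -0.04 -0.7  -0.86 -0.16  2.27]
  28 al0.0 phi-0.0 psi0.4 [ 0.16  0.07 -0.94  0.39 -0.18  1.02]
  25 al0.8 phi-0.4 psi0.4 [-0.21  0.14 -0.42 -0.66 -0.78  2.11]
th 0.3 201
  62 al1.2 phi0.2 psi0.4 [ 0.36 -0.07 -0.98  0.78 -0.46  0.57]
  59 al1.6 phi0.2 psi0.4 [ 0.39 -0.06 -0.98  0.79 -0.47  0.53]
  56 al0.9 phi0.2 psi0.4 [ 0.32 -0.06 -0.98  0.79 -0.44  0.6 ]
  48 al0.6 phi0.2 psi0.4 [ 0.27 -0.05 -1.    0.82 -0.4   0.6 ]
  48 al1.2 phi-0.0 psi0.4 [ 0.31 -0.07 -0.82  0.29 -0.45  1.01]
  43 al1.6 phi-0.0 psi0.4 [ 0.35 -0.07 -0.84  0.33 -0.44  0.94]
  43 al0.9 phi-0.0 psi0.4 [ 0.28 -0.06 -0.81  0.26 -0.45  1.07]
  37 al0.6 phi-0.0 psi0.4 [ 0.25 -0.04 -0.81  0.24 -0.43  1.11]
th 0.6 213
  40 al1.2 phi0.2 psi0.4 [ 0.46 -0.1  -0.91  0.67
[... 1815 characters left out ...]
 al0.6 phi-0.2 psi0.6 [ 0.49 -0.26 -0.93  0.44 -0.31  0.62]
  0 al0.6 phi-0.0 psi0.4 [ 0.58 -0.15 -0.73  0.35 -0.69  0.75]
  0 al0.6 phi0.4 psi1.0 [-0.3  -0.27 -0.86 -2.62 -0.08 -1.6 ]
th 1.57 208
  0 al0.6 phi-0.8 psi0.2 [-0.17  0.13 -0.2  -0.86 -1.27  1.93]
  0 al0.6 phi-0.8 psi0.4 [-0.19  0.04 -0.32 -0.95 -1.08  2.  ]
  0 al0.6 phi-0.6 psi0.2 [ 0.01  0.05 -0.24 -0.66 -1.12  1.73]
  0 al0.6 phi-0.6 psi0.4 [ 0.03 -0.05 -0.37 -0.7  -0.89  1.76]
  0 al0.6 phi-0.4 psi0.4 [ 0.29 -0.12 -0.49 -0.35 -0.72  1.4 ]
  0 al0.6 phi-0.2 psi0.4 [ 0.5  -0.15 -0.63  0.05 -0.65  0.98]
  0 al0.6 phi-0.2 psi0.6 [ 0.53 -0.25 -0.97  0.57 -0.28  0.46]
  0 al0.6 phi-0.0 psi0.4 [ 0.63 -0.15 -0.74  0.38 -0.69  0.67]
```

Run:
```python
from h import *
for p in((463,130),(431,129),(413,146)):
  for z in(-800,-400,0,300,600): print(p,z,np.round(proj('scene',[*p,z])),np.round(proj('top',[*p,z])))
im=cv2.imread('pics/scene0.png'); 
for p,c in(((463,130),(0,255,0)),((431,129),(255,0,0)),((413,146),(0,0,255))):
    a=[tuple(int(v*4) for v in proj('scene',[*p,z])) for z in(-400,700)]
big=cv2.resize(im,None,fx=4,fy=4,interpolation=cv2.INTER_CUBIC)
for p,c in(((463,130),(0,255,0)),((431,129),(255,0,0)),((413,146),(0,0,255))):
    a=[tuple(int(v*4) for v in proj('scene',[*p,z])) for z in(-400,700)]
    cv2.line(big,a[0],a[1],c,1)
cv2.imwrite('pics/g.png',cv2.resize(big[0:1400,480:1200],None,fx=.43,fy=.43,interpolation=cv2.INTER_AREA))
```

```text
(463, 130) -800 [216. 335.] [180. 253.]
(463, 130) -400 [207. 267.] [160. 244.]
(463, 130) 0 [195. 181.] [129. 231.]
(463, 130) 300 [184.  98.] [ 94. 216.]
(463, 130) 600 [169.  -6.] [ 38. 191.]
(431, 129) -800 [210. 339.] [180. 260.]
(431, 129) -400 [200. 271.] [160. 253.]
(431, 129) 0 [187. 184.] [129. 242.]
(431, 129) 300 [174. 101.] [ 94. 229.]
(431, 129) 600 [159.  -4.] [ 37. 208.]
(413, 146) -800 [204. 338.] [176. 264.]
(413, 146) -400 [194. 270.] [155. 258.]
(413, 146) 0 [180. 183.] [123. 248.]
(413, 146) 300 [166. 101.] [ 86. 236.]
(413, 146) 600 [150.  -4.] [ 27. 218.]
```

View pics/g.png

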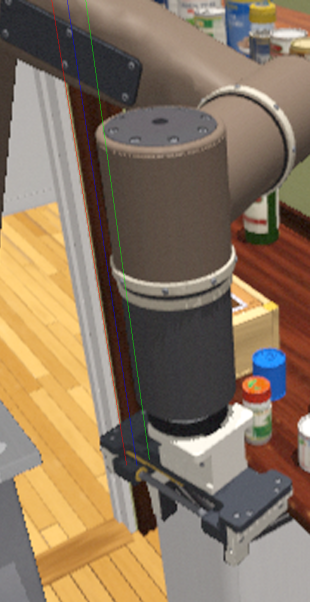

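Run:
```python
from h import *
np.set_printoptions(precision=0,suppress=True)
def tri(a,b):
    o1,d1=ray('top',*a);o2,d2=ray('scene',*b)
    d1/=np.linalg.norm(d1);d2/=np.linalg.norm(d2)
    A=np.c_[d1,-d2];s=np.linalg.lstsq(A,o2-o1,rcond=None)[0];return o1+s[0]*d1,o2+s[1]*d2
print('post right-bottom',tri((129,242),(210,309)))
print('post left-bottom',tri((123,248),(197,306)))
print('alt',tri((129,231),(210,309)))
for z in (-600,-650,-700,-750,-800): print(z, onz('scene',210,309,z), onz('top',129,242,z),onz('top',129,231,z))
im=cv2.imread('pics/scene0.png'); big=cv2.resize(im[270:330,140:260],None,fx=6,fy=6,interpolation=cv2.INTER_CUBIC)
big=cv2.imwrite('pics/i.png',big)
im=cv2.imread('pics/top0.png'); big=cv2.resize(im[170:290,60:220],None,fx=5,fy=5,interpolation=cv2.INTER_CUBIC)
big=cv2.imwrite('pics/j.png',big)
```

```text
post right-bottom (array([ 527.,  389., -904.]), array([ 558.,  374., -905.]))
post left-bottom (array([ 496.,  407., -874.]), array([ 505.,  403., -874.]))
alt (array([ 583.,  402., -942.]), array([ 572.,  407., -942.]))
-600 [ 441.  105. -600.] [ 494.  301. -600.] [ 540.  303. -600.]
-650 [ 460.  149. -650.] [ 500.  316. -650.] [ 546.  318. -650.]
-700 [ 479.  193. -700.] [ 505.  330. -700.] [ 553.  332. -700.]
-750 [ 498.  237. -750.] [ 510.  345. -750.] [ 559.  346. -750.]
-800 [ 517.  282. -800.] [ 516.  359. -800.] [ 565.  361. -800.]
```

View pics/i.png

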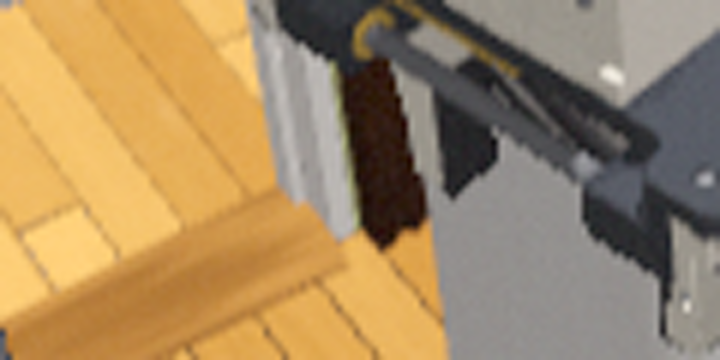

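View pics/j.png

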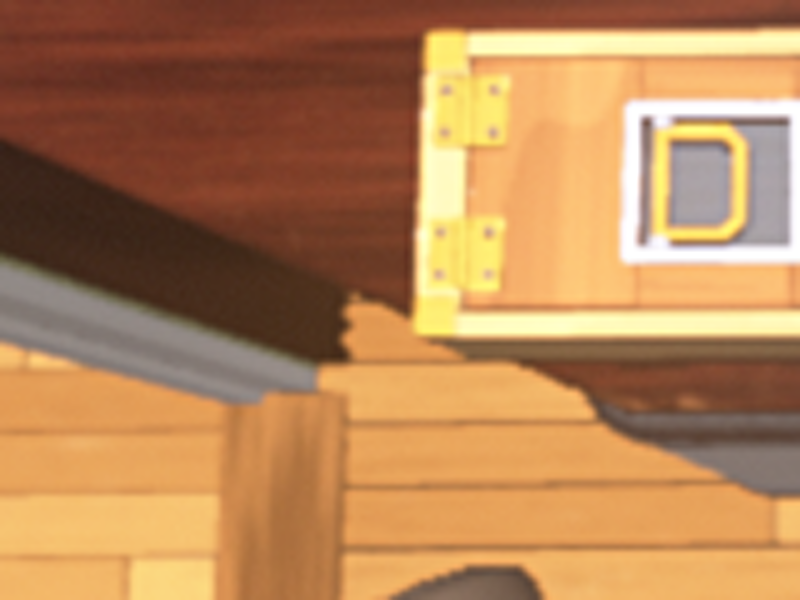

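The two views agree that the post foot is on the floor (z≈-900), at x≈500–580 and y≈390. It is therefore much farther left than I first assumed, so I'll search again with that.

```bash
sed -i 's/^POST=(.*; SHELF/POST=(np.array([480,370,-900.]),np.array([1500,900,2500.])); SHELF/' geo.py; sed -i 's/np.arange(-.2,1.1,.2)/(-.2,0,.2,.4,.6)/' srch.py; python3 srch.py
```

```text
Traceback (most recent call last):
  File "srch.py", line 9, in <module>
    M=tool(phi,psi); q=bot.solve_ik(b+14*M[:,2],R.from_matrix(M).as_quat())
                       ~~~~~~~~~~~~^^^^^^^^^^^^^^^^^^^^^^^^^^^^^^^^^^^^^^^^
ValueError: time passes only in moves, steps and waits
```

Run:
```python
from h import *
try: print(bot.solve_ik([486,-444,45],[0.7071068,0.7071068,0,0]))
except Exception as e: print(repr(e))
print(bot.read_state()['t'])
```

```text
[-0.44461351  0.4884958  -0.23525458  0.         -0.84704595 -2.69697914]
0.1
```

```bash
cat >> geo.py <<'E'
from scipy.optimize import least_squares
LO=np.array([-3.07,-1.43,-1.02,-3.03,-3.05,-3.03])+.02;HI=np.array([3.07,2.12,1.25,1.67,0,3.03])-.02
def ik(p,M,q0):
    def f(q):
        T=frames(q)[1]; return np.r_[(T[:3,3]-p)/100,R.from_matrix(T[:3,:3]@M.T).as_rotvec()]
    s=least_squares(f,np.clip(q0,LO+.01,HI-.01),bounds=(LO,HI))
    return s.x if s.cost<1e-8 else None
E
cat > srch.py <<'E'
from geo import *
np.set_printoptions(precision=2,suppress=True)
for th in(0,.4,.8,1.2,1.57):
  L=[]
  for al in ((0,1.57) if th==0 else (.9,1.57)):
    b=bar(th,al)
    for psi in (-.2,0,.2,.4):
      q=np.array([.3,.2,-.44,.2,-1,1.])
      for phi in np.arange(0,1.2,.2):
        M=tool(phi,psi); r=ik(b+14*M[:,2],M,q)
        if r is None: continue
        q=r
        c,T=clear(q,th)
        m=min(min(v[:3]) for k,v in c.items() if k!='fing'); m=min(m,c['fing'][0],c['body'][3])
        L.append((m,al,phi,psi,q, min(((v[i],k+'-'+'PSHL'[i]) for k,v in c.items() if k!='fing' for i in range(3)))))
  L.sort(key=lambda a:-a[0])
  print('th',th,len(L))
  for l in L[:10]: print('  %.0f al%.1f phi%.1f psi%.1f'%l[:4],np.array(l[4]),l[5])
E
time python3 srch.py
```

```text
th 0 35
  76 al1.6 phi0.0 psi0.2 [ 0.27  0.07 -0.63  0.09 -0.67  1.22] (np.float64(75.5354035548735), 'tool-S')
  72 al1.6 phi0.0 psi0.4 [ 0.29 -0.02 -0.89  0.36 -0.34  0.94] (np.float64(71.70784238710274), 'body-H')
  62 al1.6 phi0.2 psi0.2 [ 0.39  0.07 -0.78  0.43 -0.66  0.85] (np.float64(62.08298913097542), 'body-H')
  41 al1.6 phi0.4 psi0.2 [ 0.47  0.11 -0.87  0.7  -0.73  0.56] (np.float64(41.03038757588661), 'body-H')
  38 al0.0 phi0.0 psi0.2 [ 0.17  0.15 -0.66  0.07 -0.56  1.34] (np.float64(38.215358146737145), 'body-H')
  28 al0.0 phi0.0 psi0.4 [ 0.16  0.07 -0.94  0.39 -0.18  1.02] (np.float64(27.707856338111725), 'body-H')
  20 al1.6 phi0.6 psi0.2 [ 0.55  0.17 -0.92  0.87 -0.85  0.36] (np.float64(19.89684031928371), 'body-H')
  18 al0.0 phi0.0 psi0.0 [ 0.14  0.25 -0.48 -0.   -0.84  1.42] (np.float64(18.32392026985781), 'hous-S')
  18 al0.0 phi0.2 psi0.2 [ 0.27  0.14 -0.86  0.53 -0.5   0.84] (np.float64(18.083003081943787), 'body-H')
  18 al1.6 phi0.0 psi0.0 [ 0.23  0.19 -0.44 -0.   -0.94  1.33] (np.float64(17.796353948165006), 'hous-S')
th 0.4 40
  71 al0.9 phi0.4 psi0.2 [ 0.
[... 3561 characters left out ...]
59678604786546), 'body-H')
  10 al0.9 phi0.8 psi0.4 [ 0.94  0.16 -0.83  0.85 -1.2   0.21] (np.float64(10.282740772708893), 'body-H')
  10 al0.9 phi0.6 psi0.2 [ 0.85  0.15 -0.62  0.58 -1.2   0.45] (np.float64(9.570619232384956), 'body-H')
  6 al1.6 phi0.6 psi0.0 [ 0.79  0.28 -0.45  0.42 -1.32  0.56] (np.float64(5.8515050318481485), 'tool-P')
  2 al1.6 phi0.8 psi0.4 [ 0.94  0.2  -0.85  0.87 -1.16  0.15] (np.float64(2.4414646700436435), 'body-H')
  2 al0.9 phi0.4 psi0.2 [ 0.78  0.07 -0.6   0.48 -1.09  0.56] (np.float64(2.3712143676028745), 'body-H')
  1 al0.9 phi0.2 psi0.0 [ 0.61  0.13 -0.36  0.17 -1.21  0.87] (np.float64(1.2038064211302526), 'body-H')
real	0m11.161s
user	0m10.578s
sys	0m0.185s
```

Geometry is now clear: sideways tilt phi up to about 0.9 and forward tilt psi of about 0.3, keeping the tool in line with the ring. I'll check the whole path before moving.

```bash
sed -i 's/^H=.*/H=np.array([518.7,33.4,115.])/' geo.py
cat > plan.py <<'E'
from geo import *
PSI=.3; OFF=13.; K=.57
def flip_wp(n=7):
    return [(0.,al,0.) for al in np.linspace(0,np.pi/2,n)]
def lift_wp(n=13,end=1.6):
    return [(th,np.pi/2-(1-K)*th,K*th) for th in np.linspace(0,end,n)]
def pose(th,al,phi,psi=None,off=OFF):
    M=tool(phi,PSI if psi is None else psi); return bar(th,al)+off*M[:,2],M
def quat(M): return R.from_matrix(M).as_quat()
E
python3 - <<'E'
from plan import *
np.set_printoptions(precision=2,suppress=True)
q=np.array([.17,.1,-.8,.2,-.4,1.2])
def show(nm,p,M,th):
    global q
    r=ik(p,M,q)
    if r is None: print(nm,'NOIK',p);return
    q=r;c,T=clear(q,th)
    print(nm,p.round(0),q,'P%.0f S%.0f H%.0f fingH%.0f bodyL%.0f fl %.0f'%(min(v[0] for v in c.values()),min(v[1] for v in c.values()),min(v[2] for k,v in c.items() if k!='fing'),c['fing'][2],c['body'][3],c['fore'][4]))
p,M=pose(0,0,0); show('above',p-100*M[:,2],M,0)
for w in flip_wp(): show('f%.2f'%w[1],*pose(*w),0)
for w in lift_wp(): show('l%.2f'%w[0],*pose(*w),w[0])
p,M=pose(*lift_wp()[-1]); p=p-40*M[:,2]; show('ret',p,M,1.6)
p=p+[0,0,120]; show('up',p,M,1.6)
M2=tool(.5,.2);p=np.array([480,-50,390.]);show('cross',p,M2,1.6)
def tx(s):
    z=np.array([0,0,-1.]);y=s*np.array([1.,0,0]);return np.c_[np.cross(y,z),y,z]
M2=tx(-1);p=np.array([480,-200,330.]);show('c2',p,M2,1.6)
show('tinup',np.array([486,-444,180.]),M2,1.6);show('tin',np.array([486,-444,50.]),M2,1.6);show('tinlift',np.array([486,-444,250.]),M2,1.6)
show('wellup',np.array([518,-100,250.]),M2,1.6);show('well',np.array([518,-100,58.]),M2,1.6)
# transit from start
from scipy.interpolate import interp1d
s=np.array([-1.044,.359,.012,0,-1.224,-.288])
M0=tool(0,PSI); w=ik(np.array([430,-200,280.]),M0,np.array([.0,.1,-.8,.2,-.4,1.2])); print(w)
for t in np.linspace(0,1,7):
    f,T=frames(s+(w-s)*t); c,_=clear(s+(w-s)*t,0);print(T[:3,3].round(0),'S%.0f'%min(v[1] for v in c.values()),T[:3,2].round(2))
E
```

```text
above [ 491. -118.  193.] [ 0.2  -0.08 -0.67  0.1  -0.68  1.29] P248 S116 H130 fingH75 bodyL130 fl 480
f0.00 [ 521. -119.   98.] [ 0.18  0.1  -0.77  0.15 -0.4   1.25] P240 S116 H34 fingH0 bodyL34 fl 383
f0.26 [ 521. -117.  109.] [ 0.19  0.09 -0.76  0.14 -0.44  1.25] P238 S112 H45 fingH0 bodyL45 fl 395
f0.52 [ 521. -113.  120.] [ 0.2   0.07 -0.74  0.14 -0.47  1.25] P235 S109 H56 fingH1 bodyL56 fl 405
f0.79 [ 521. -106.  129.] [ 0.22  0.05 -0.74  0.14 -0.49  1.23] P233 S106 H65 fingH10 bodyL65 fl 413
f1.05 [521. -97. 136.] [ 0.24  0.04 -0.73  0.15 -0.51  1.2 ] P230 S104 H72 fingH17 bodyL72 fl 418
f1.31 [521. -86. 140.] [ 0.27  0.03 -0.74  0.16 -0.52  1.16] P229 S103 H77 fingH22 bodyL77 fl 421
f1.57 [521. -75. 142.] [ 0.29  0.02 -0.75  0.18 -0.52  1.12] P228 S102 H78 fingH23 bodyL78 fl 420
l0.00 [521. -75. 142.] [ 0.29  0.02 -0.75  0.18 -0.52  1.12] P228 S102 H78 fingH23 bodyL78 fl 420
l0.13 [521. -72. 156.] [ 0.35 -0.   -0.79  0.34 -0.55  0.95] P246 S98 H73 fingH22 bodyL85 fl 413
l0.27 [521. -67. 170.] [ 0.4  -0.02 -0.82  0.46 -0.6   0.82] P256 S94 H68 fingH20 bodyL91 fl 409
l0.40 [521
[... 1504 characters left out ...]
6  0.44] P483 S-31 H210 fingH440 bodyL214 fl 370
tinlift [ 486. -444.  250.] [-0.44  0.32  0.01 -0.   -1.26  0.44] P483 S-50 H342 fingH444 bodyL293 fl 570
wellup [ 518. -100.  250.] [ 0.18  0.1  -0.27 -0.   -1.2  -0.18] P177 S17 H73 fingH100 bodyL201 fl 570
well [ 518. -100.   58.] [ 0.18  0.29 -0.52 -0.   -0.75 -0.18] P177 S17 H60 fingH96 bodyL9 fl 378
[-0.02 -0.2  -0.52 -0.   -0.95  1.58]
[ 160. -656.  226.] S162 [-0.  0. -1.]
[ 247. -594.  246.] S111 [ 0.03 -0.04 -1.  ]
[ 318. -520.  261.] S86 [ 0.08 -0.06 -1.  ]
[ 371. -441.  272.] S88 [ 0.13 -0.07 -0.99]
[ 406. -358.  279.] S106 [ 0.19 -0.07 -0.98]
[ 425. -277.  281.] S116 [ 0.24 -0.04 -0.97]
[ 430. -200.  280.] S151 [ 0.3  -0.   -0.96]
```

The lift path is clear, but picking the tin with a vertical tool would hit the shelf with the wrist housing. I'll search for the smallest tilt and azimuth for the pick and for the placing, including the neighbours.

```bash
sed -i 's/K=.57/K=.62/' plan.py
cat >> plan.py <<'E'
def ttool(beta,psi,s):
    # wrist displaced towards azimuth beta by tilt psi; jaw axis horizontal
    w=np.array([np.cos(beta),np.sin(beta),0]); z=np.array([0,0,-1.])*np.cos(psi)-w*np.sin(psi)
    y=s*np.array([-np.sin(beta),np.cos(beta),0]); return np.c_[np.cross(y,z),y,z]
E
cat > s2.py <<'E'
from plan import *
np.set_printoptions(precision=2,suppress=True)
b1=onz('top',363.5,211,72);b2=onz('top',396,209.5,72);print(b1,b2)
OB=[(*b1[:2],29,72),(*b2[:2],29,72),(446,-343,23,106),(581,-357,39,56),(532.6,-255.4,29,72)]
def fopen(o):
    h=o/2
    return np.r_[boxpts((-11,11),(h,h+22),(-66,0)),boxpts((-11,11),(-h-22,-h),(-66,0))]
def obs(T,o):
    P=np.r_[fopen(o),BODY]@T[:3,:3].T+T[:3,3]; m=999
    for x,y,r,h in OB:
        d=np.hypot(P[:,0]-x,P[:,1]-y)-r; dz=np.maximum(P[:,2]-h,0); m=min(m,np.hypot(np.maximum(d,0),dz).min())
    return m
TIN=np.array([486.,-444.5,0])
L=[]
for psi in(.1,.15,.2,.25,.3):
  for beta in np.radians(np.arange(0,360,20)):
    for s in(1,-1):
      M=ttool(beta,psi,s); q=np.array([-.44,.4,-.3,0,-.85,0.]);ok=True;S=[];O=[]
      for z in(50,115,185):
        r=None
        for q6 in(-2,.5,2.5):
            q[5]=q6 if z==50 else q[5]
            r=ik(TIN+[0,0,z],M,q)
            if r is not None:break
        if r is None: ok=False;break
        q=r;c,T=clear(q,0);S.append(min(v[1] for v in c.values())); 
        if z==50:O=obs(T,72);q0=q
      if ok and O>3: L.append((min(S),psi,np.degrees(beta),s,O,q0))
for psi in(.1,.15,.2,.25,.3):
  l=sorted([a for a in L if a[1]==psi],key=lambda a:-a[0])[:7]
  for a in l: print('S%.0f psi%.2f beta%.0f s%d obs%.0f'%a[:5],a[5])
E
time python3 s2.py
```

```text
[ 504.5  -557.93   72.  ] [ 507.83 -650.76   72.  ]
S-21 psi0.10 beta140 s-1 obs30 [-0.43  0.43 -0.34  0.04 -0.7  -1.87]
S-21 psi0.10 beta140 s1 obs30 [-0.43  0.43 -0.34  0.04 -0.7   1.27]
S-23 psi0.10 beta120 s-1 obs31 [-0.41  0.44 -0.36  0.09 -0.7  -2.28]
S-23 psi0.10 beta120 s1 obs31 [-0.41  0.44 -0.36  0.09 -0.7   0.87]
S-25 psi0.10 beta160 s-1 obs10 [-0.45  0.44 -0.31 -0.02 -0.72 -1.46]
S-25 psi0.10 beta160 s1 obs10 [-0.45  0.44 -0.31 -0.02 -0.72  1.68]
S-28 psi0.10 beta100 s-1 obs39 [-0.4   0.45 -0.35  0.13 -0.72 -2.66]
S-3 psi0.15 beta140 s-1 obs26 [-0.42  0.41 -0.4   0.07 -0.62 -1.9 ]
S-3 psi0.15 beta140 s1 obs26 [-0.42  0.41 -0.4   0.07 -0.62  1.24]
S-3 psi0.15 beta120 s-1 obs31 [-0.39  0.42 -0.43  0.16 -0.62 -2.35]
S-3 psi0.15 beta120 s1 obs31 [-0.39  0.42 -0.43  0.16 -0.62  0.79]
S-9 psi0.15 beta160 s-1 obs6 [-0.45  0.42 -0.35 -0.03 -0.66 -1.45]
S-9 psi0.15 beta160 s1 obs6 [-0.45  0.42 -0.35 -0.03 -0.66  1.7 ]
S-11 psi0.15 beta100 s-1 obs37 [-0.37  0.43 -0.42  0.21 -0.65 -2.76]
S18 psi0.20 beta120 s-1 obs31 [-0.38  0.4  -0.5   0.25 -0.53 -2.44]
S18 psi0.20 beta120 s1 obs31
[... 656 characters left out ...]
eta100 s-1 obs31 [-0.35  0.4  -0.58  0.45 -0.51 -3.01]
S30 psi0.25 beta100 s1 obs31 [-0.35  0.4  -0.58  0.45 -0.51  0.13]
S2 psi0.25 beta80 s1 obs17 [-0.32  0.43 -0.51  0.43 -0.63 -0.2 ]
S69 psi0.30 beta120 s-1 obs31 [-0.39  0.35 -0.71  0.6  -0.32 -2.79]
S69 psi0.30 beta120 s1 obs31 [-0.39  0.35 -0.71  0.6  -0.32  0.36]
S59 psi0.30 beta140 s-1 obs18 [-0.4   0.35 -0.61  0.27 -0.33 -2.11]
S59 psi0.30 beta140 s1 obs18 [-0.4   0.35 -0.61  0.27 -0.33  1.04]
S50 psi0.30 beta100 s1 obs28 [-0.35  0.38 -0.67  0.64 -0.44 -0.05]
S14 psi0.30 beta80 s1 obs14 [-0.31  0.43 -0.57  0.54 -0.6  -0.32]
S-20 psi0.30 beta200 s-1 obs9 [-0.61  0.44 -0.2  -0.35 -0.78 -0.38]
real	0m29.497s
user	0m26.961s
sys	0m0.296s
```

Pick: psi 0.2, beta 120°. Now I'll move above the ring and descend with the fingers slightly open.

```bash
cat > m1.py <<'E'
from plan import *
np.set_printoptions(precision=1,suppress=True)
M0=tool(0,PSI); w=ik(np.array([430,-200,280.]),M0,np.array([.0,.1,-.8,.2,-.4,1.2]))
bot.move_joints(w); bot.move_gripper(12.5,10)
p,M=pose(0,0,0)
a=ik(p-80*M[:,2],M,w); bot.move_joints(a)
s=bot.read_state(); print(s['t'],s['tcp_pos'],p-80*M[:,2],s['width'],s['contact_force'])
bot.line_to(p-25*M[:,2],80); s=bot.read_state(); print(s['t'],s['tcp_pos'],p-25*M[:,2],s['contact_force'])
snap('top','r1',(135,165,245,250),6);snap('scene','r1s',(150,60,350,260),3)
E
python3 m1.py
```

```text
3.9583 [ 497.2 -118.2  174. ] [ 497.1 -118.4  174. ] 12.657471427161623 [-0.1 -0.1 -0.3]
4.8 [ 513.5 -118.7  122. ] [ 513.3 -118.5  121.5] [-0.5 -0.5 -0. ]
```

View pics/r1s.png

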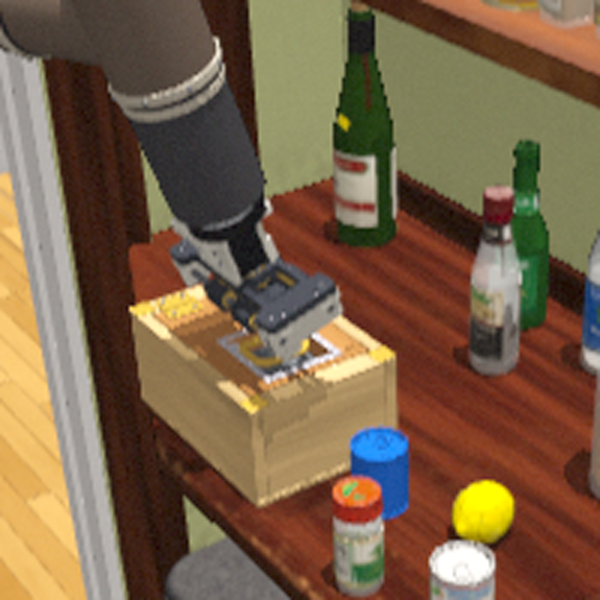

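View pics/r1.png

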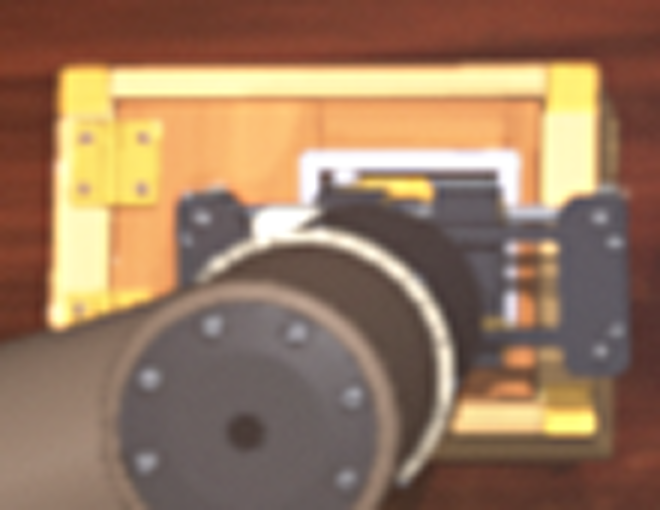

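Over the ring, the fingers are on either side of the bar line. There is a green bottle behind at scene (272,138), which I'll locate. Now the stepwise descent with force checks.

```bash
cat > m2.py <<'E'
from plan import *
np.set_printoptions(precision=1,suppress=True)
print('bottle',onz('scene',272,138,0))
p,M=pose(0,0,0)
for d in(15,9,5,2,0):
    bot.line_to(p-d*M[:,2],40); s=bot.read_state(); print(d,s['tcp_pos'],s['contact_force'],s['moment'])
    if np.linalg.norm(s['contact_force'])>8: print('STOP');break
else:
    bot.move_gripper(4,6); s=bot.read_state(); print('grip',s['t'],s['width'],s['tcp_pos'],s['contact_force'],s['moment'])
E
python3 m2.py
```

```text
bottle [861.  230.3   0. ]
15 [ 516.1 -118.6  111.5] [ 1.4 -0.3  0.7] [-0.1  1.1  0. ]
9 [ 517.9 -118.6  105.8] [0.2 0.8 0.7] [-0.1  1.1 -0. ]
5 [ 519.1 -118.6  102.1] [ 0.4 -0.3 -0.3] [-0.1  1.1  0.1]
2 [ 520.  -118.7   99.3] [-0.3  0.2  0.1] [-0.1  1.1 -0. ]
0 [ 520.7 -118.6   97.5] [ 0.5 -0.7 -0.5] [-0.   1.1  0. ]
grip 6.6833 7.589486953224467 [ 520.8 -117.8   97.5] [-1.3  8.6  1.5] [2.8 1.7 0.9]
```

The bar is gripped (width 7.6). The +8.6 N in y says the bar lies slightly further to +y, so I'll nudge to centre it.

```bash
cat > m3.py <<'E'
from plan import *
np.set_printoptions(precision=1,suppress=True)
p,M=pose(0,0,0); d=0
for d in(1,2,3):
    bot.line_to(p+d*EY,10); s=bot.read_state(); print(d,s['tcp_pos'],s['contact_force'],s['width'])
    if s['contact_force'][1]<1.5: break
E
python3 m3.py
```

```text
1 [ 520.7 -117.6   97.6] [-0.7  1.4 -0.5] 7.622580711599837
```

```bash
sed -i 's/^H=.*/H=np.array([518.7,34.4,115.])/' geo.py
cat > m4.py <<'E'
from plan import *
np.set_printoptions(precision=1,suppress=True)
bot.move_gripper(4,15); s=bot.read_state(); print(s['contact_force'],s['width'])
for w in flip_wp(8)[1:]:
    p,M=pose(*w); bot.line_to(p,70); s=bot.read_state(); print('%.2f'%w[1],s['t'],s['tcp_pos']-p,s['contact_force'],s['width'])
    if np.linalg.norm(s['contact_force'])>25: print('STOP');break
snap('scene','r2s',(150,60,350,260),3)
E
python3 m4.py
```

```text
[-0.1  1.4  0.6] 7.212997379442774
0.22 7.4417 [ 0.  -0.   0.1] [ 1.  -1.4 -0.2] 7.252190289107837
0.45 7.7333 [ 0.  -0.3  0.1] [-0.3 -5.   2.1] 7.332975143246124
0.67 8.025 [ 0.1 -0.7  0.4] [-0.8 -8.8  6.1] 7.138142838039531
0.90 8.3167 [ 0.2 -1.2  1.1] [ -3.4 -12.5  12. ] 7.408221174863899
1.12 8.6083 [ 0.4 -0.8  1.2] [-5.9 -7.8 15.1] 7.052353856345755
1.35 8.9 [ 0.5 -0.2  1. ] [-5.7 -3.1 12.6] 7.397285350031578
1.57 9.1917 [0.5 0.3 0.6] [-4.2 -0.4  8.3] 7.517397208900328
```

View pics/r2s.png

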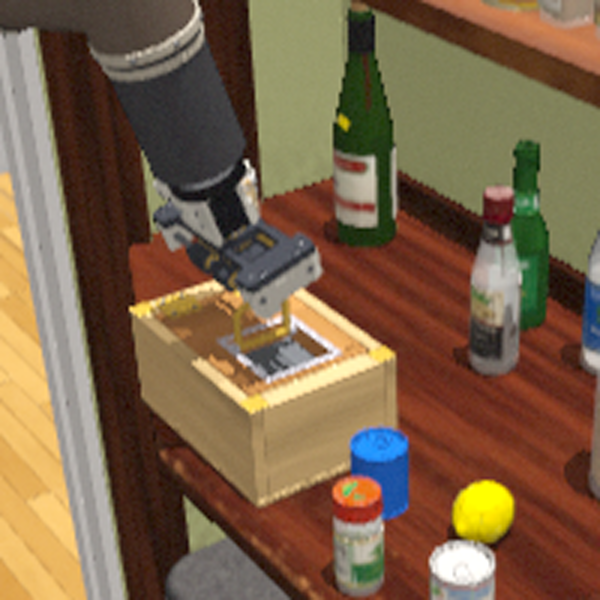

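The ring now stands square to the hatch, gripped by its bar (scene crop about (265,320)). Next I lift the hatch along the arc.

```bash
cat > m5.py <<'E'
from plan import *
np.set_printoptions(precision=1,suppress=True)
bot.move_gripper(4,25)
for w in lift_wp(14,1.6)[1:]:
    p,M=pose(*w); bot.line_to(p+[0,0,.7],60,quat(M)); s=bot.read_state(); f=s['contact_force']; print('%.2f'%w[0],'t%.2f'%s['t'],s['tcp_pos']-p,f,'%.1f'%s['width'])
    if np.linalg.norm(f)>35 or s['width']<5: print('STOP');break
snap('scene','r3s',(150,0,390,260),2);snap('top','r3',(80,120,280,270),4)
E
python3 m5.py
```

```text
0.12 t9.84 [0.3 0.5 0.6] [ 2.  -0.4  1.3] 7.2
0.25 t10.22 [0.2 0.3 0.6] [ 1.  -1.1  1.2] 7.0
0.37 t10.59 [0.2 0.2 0.6] [ 2.4 -0.4  0.6] 6.6
0.49 t10.97 [0.1 0.1 0.6] [2.3 0.1 0.8] 6.9
0.62 t11.36 [0.  0.1 0.5] [ 3.2 -0.3  1.9] 7.2
0.74 t11.74 [0.  0.1 0.6] [2.2 0.4 0.9] 7.0
0.86 t12.12 [-0.   0.   0.5] [1.8 0.6 1.7] 7.3
0.98 t12.51 [-0.1  0.   0.5] [0.6 0.9 1.2] 6.7
1.11 t12.90 [-0.1 -0.1  0.5] [0.3 0.4 1. ] 7.0
1.23 t13.29 [-0.1 -0.1  0.5] [0.5 0.1 0.4] 7.1
1.35 t13.68 [-0.2 -0.2  0.5] [-0.9  0.5  1.4] 7.1
1.48 t14.07 [-0.2 -0.1  0.5] [-2.6  0.4 -0.4] 7.1
1.60 t14.47 [-0.2  0.   0.5] [-3.6  0.7  0.1] 6.9
```

View pics/r3s.png

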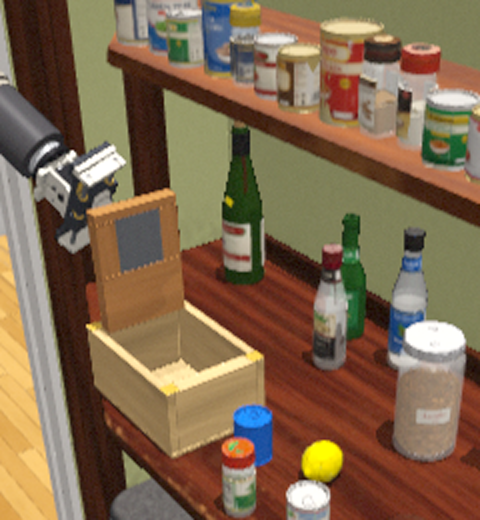

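View pics/r3.png

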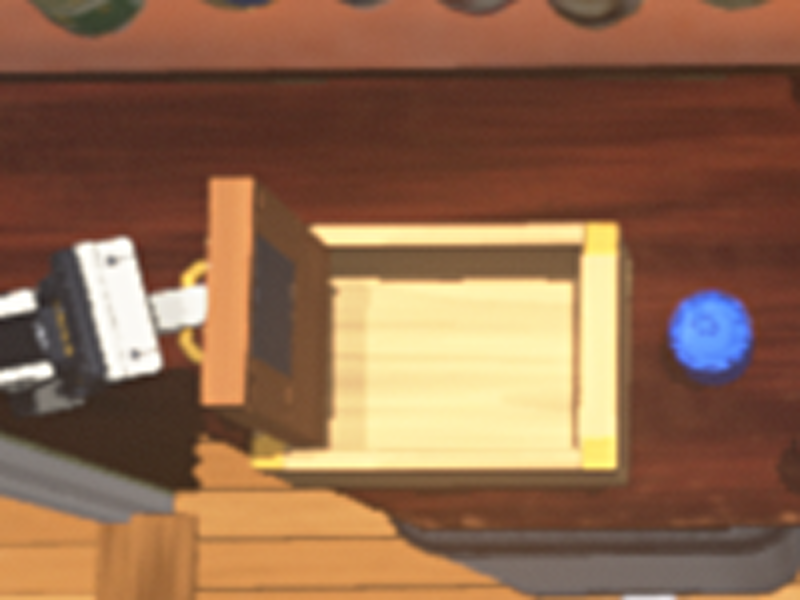

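The hatch stands upright with the well open, and forces stayed low. Now release, retreat and go to the tin.

```bash
cat > m6.py <<'E'
from plan import *
np.set_printoptions(precision=2,suppress=True)
p,M=pose(*lift_wp(14,1.6)[-1]); p=p+[0,0,.7]
bot.move_gripper(15,15); s=bot.read_state(); print(s['t'],s['width'],s['contact_force'])
p=p-45*M[:,2]; bot.line_to(p,60); print(bot.read_state()['contact_force'])
p=p+[-10,0,120]; bot.line_to(p,200); s=bot.read_state(); print(s['t'],s['tcp_pos'],s['joint_pos'])
snap('scene','r4s',(150,0,390,260),2);snap('top','r4',(80,120,280,270),4)
# plan joint transit
q=s['joint_pos']
def chk(a,b,n=6):
    for t in np.linspace(0,1,n):
        qq=a+(b-a)*t; c,T=clear(qq,1.6); print('  ',T[:3,3].round(0),'P%.0f S%.0f H%.0f'%tuple(min(v[i] for v in c.values()) for i in range(3)))
w1=ik(np.array([470,-50,390.]),tool(.5,.25),q);print(w1);chk(q,w1)
Mt=ttool(np.radians(120),.2,1)
tin=np.array([486.,-444.5,0])
w2=ik(tin+[-60,60,200.],Mt,np.array([-.38,.3,-.4,.25,-.7,.7]));print(w2);chk(w1,w2)
w3=ik(tin+[0,0,120.],Mt,w2);print(w3);chk(w2,w3,4)
np.save('w.npy',[w1,w2,w3])
E
python3 m6.py
```

```text
15.0 14.95072793669691 [-0.02 -0.24  0.1 ]
[ 0.91 -0.07  0.42]
16.65 [499.69  94.61 383.61] [ 1.06  0.18 -0.53  0.7  -1.65  0.42]
[ 0.75 -0.17 -0.55  0.54 -1.38  0.72]
   [500.  95. 384.] P24 S67 H81
   [497.  60. 383.] P32 S66 H58
   [492.  28. 382.] P46 S69 H49
   [486.  -0. 383.] P82 S75 H51
   [478. -26. 386.] P135 S83 H59
   [470. -50. 390.] P193 S93 H75
[-0.3   0.1  -0.48  0.18 -0.85  0.72]
   [470. -50. 390.] P193 S93 H75
   [ 477. -106.  347.] P202 S74 H47
   [ 478. -167.  306.] P202 S51 H63
   [ 472. -234.  268.] P239 S48 H124
   [ 455. -307.  233.] P311 S69 H186
   [ 426. -384.  200.] P402 S97 H190
[-0.38  0.31 -0.41  0.19 -0.7   0.76]
   [ 426. -384.  200.] P402 S97 H190
   [ 448. -404.  176.] P421 S72 H177
   [ 468. -424.  149.] P441 S48 H167
   [ 486. -444.  120.] P462 S27 H161
```

View pics/r4s.png

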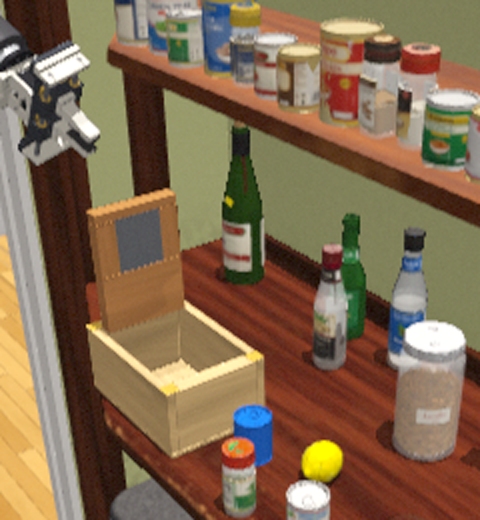

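```bash
cat > m7.py <<'E'
from plan import *
np.set_printoptions(precision=2,suppress=True)
w=np.load('w.npy'); print('scene est',onz('scene',304.1,246.1,72))
bot.move_joints(w[0]); bot.move_joints(w[1]); bot.move_gripper(76,15); bot.move_joints(w[2])
s=bot.read_state(); print(s['t'],s['tcp_pos'],s['width'])
snap('top','r5',(230,160,430,270),4);snap('scene','r5s',(220,150,400,320),3)
E
python3 m7.py
```

```text
scene est [ 488.56 -442.22   72.  ]
20.525 [ 485.56 -444.66  118.72] 76.0473013620427
```

View pics/r5s.png

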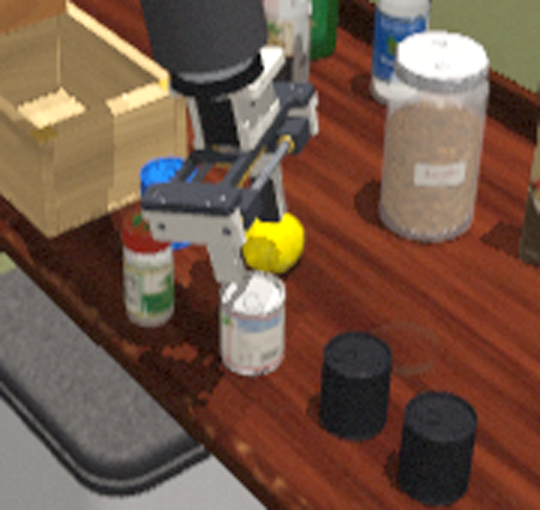

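View pics/r5.png

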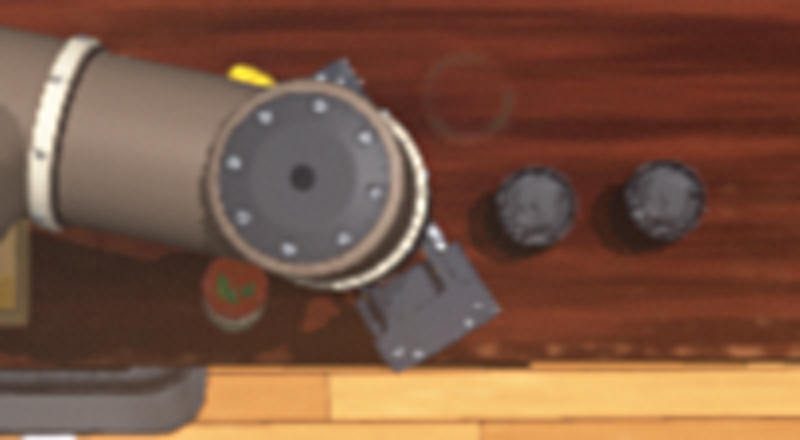

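```bash
cat > m8.py <<'E'
from plan import *
np.set_printoptions(precision=1,suppress=True)
t=np.array([486.5,-444.,0])+[1,-1.7,0]; ja=ttool(np.radians(120),.2,1)[:,1]
bot.line_to(t+[0,0,90],120)
for z in(70,52):
    bot.line_to(t+[0,0,z],70); s=bot.read_state(); print(z,s['tcp_pos'],s['contact_force'],s['t'])
    if np.linalg.norm(s['contact_force'])>8: print('STOP');break
else:
    bot.move_gripper(50,5); s=bot.read_state(); print(s['width'],s['contact_force'],'jaw',s['contact_force']@ja,s['t'],s['tcp_pos'])
E
python3 m8.py
```

```text
70 [ 487.4 -445.7   69.9] [ 0.   0.1 -0.5] 21.4583
52 [ 487.2 -445.6   51.6] [-0.2  0.2 -0. ] 21.8667
56.92605091392954 [0.7 1.4 1.7] jaw -1.3318175446641198 22.325 [ 487.7 -445.8   52.3]
```

```bash
cat > m9.py <<'E'
from plan import *
np.set_printoptions(precision=2,suppress=True)
bot.move_gripper(50,25); s=bot.read_state(); print(s['width'],s['contact_force'])
t=s['tcp_pos'].copy(); bot.line_to(t+[0,0,25],60); s=bot.read_state(); print(s['width'],s['contact_force'],s['t'])
bot.line_to(t+[-30,40,150],150); s=bot.read_state(); print(s['width'],s['contact_force'],s['t'],s['tcp_pos'])
snap('scene','r6s',(180,80,400,320),2)
q0=s['joint_pos']
tgt=LC-18*EY; tgt[2]=8; print('tgt',tgt)
for b in range(60,240,20):
    M=ttool(np.radians(b),.2,1); w=np.array([np.cos(np.radians(b)),np.sin(np.radians(b)),0])
    q=ik(tgt-2*w+[0,0,182],M,np.array([.2,.1,-.5,0,-.9,0]))
    if q is None: print(b,None);continue
    o='%d q6 %.2f '%(b,q[5])
    for z in(182,52.3):
        q=ik(tgt-2*w+[0,0,z],M,q)
        if q is None: o+='None';break
        c,T=clear(q,1.6); o+=' S%.0f H%.0f bL%.1f'%(min(v[1] for v in c.values()),min(v[2] for v in c.values()),c['body'][3])
    print(o)
E
python3 m9.py
```

```text
56.650328375986895 [-0.64  1.01  3.66]
56.380314789958256 [-0.68 -0.2  -1.58] 23.1167
57.04911554372424 [-0.45 -0.67 -1.31] 24.1667 [ 457.35 -405.58  201.32]
tgt [517.3  -82.59   8.  ]
60 q6 -0.91  S-25 H0 bL131.9 S-25 H0 bL2.2
80 q6 -0.62  S3 H23 bL131.9 S3 H-1 bL2.2
100 q6 -0.32  S27 H22 bL131.9 S31 H-1 bL2.2
120 q6 0.02  S43 H0 bL131.9 S56 H0 bL2.2
140 q6 0.39  S55 H0 bL131.9 S75 H0 bL2.2
160 q6 0.81  S64 H0 bL131.9 S88 H0 bL2.2
180 q6 1.27  S67 H0 bL131.9 S92 H0 bL2.2
200 q6 1.75  S64 H0 bL131.9 S88 H0 bL2.2
220 q6 2.21  S55 H4 bL131.9 S66 H0 bL2.2
```

View pics/r6s.png

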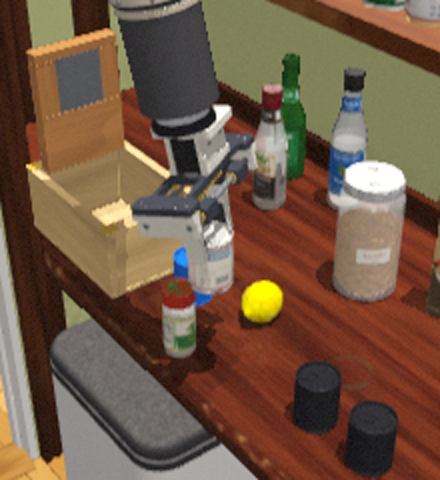

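The tin is held upright above the worktop. The gripper body would come too near the hatch at that target, so I'll look further to -y.

```bash
cat > s3.py <<'E'
from plan import *
def lockfing(T):
    P=np.r_[boxpts((-11,11),(29,54),(-66,0)),boxpts((-11,11),(-54,-29),(-66,0))]@T[:3,:3].T+T[:3,3]
    L=(P-LC)@RY; L=L[L[:,2]<117]; return min((72-np.abs(L[:,0])).min(),(100-np.abs(L[:,1])).min())
for dy in(-40,-50,-56):
  tgt=LC+dy*EY; tgt[2]=8
  for b in range(90,290,10):
    M=ttool(np.radians(b),.2,1); w=np.array([np.cos(np.radians(b)),np.sin(np.radians(b)),0])
    q=np.array([.2,.1,-.5,0,-.9,(b-120)/57.]);o='%d %d '%(dy,b)
    for z in(182,52.3):
        r=ik(tgt-2*w+[0,0,z],M,q)
        if r is None: o+='None';break
        q=r;c,T=clear(q,1.65); o+=' S%.0f H%.0f bL%.1f fing%.0f'%(min(v[1] for v in c.values()),min(v[2] for v in c.values()),c['body'][3],lockfing(T))
    print(o,q[5].round(2))
E
python3 s3.py
```

```text
Traceback (most recent call last):
  File "s3.py", line 13, in <module>
    q=r;c,T=clear(q,1.65); o+=' S%.0f H%.0f bL%.1f fing%.0f'%(min(v[1] for v in c.values()),min(v[2] for v in c.values()),c['body'][3],lockfing(T))
                                                                                                                                       ~~~~~~~~^^^
  File "s3.py", line 4, in lockfing
    L=(P-LC)@RY; L=L[L[:,2]<117]; return min((72-np.abs(L[:,0])).min(),(100-np.abs(L[:,1])).min())
                                             ~~~~~~~~~~~~~~~~~~~~~~~^^
ValueError: zero-size array to reduction operation minimum which has no identity
```

```bash
sed -i 's/L=L\[L\[:,2\]<117\];/L=L[L[:,2]<117]\n    if len(L)==0: return 99\n    /' s3.py; python3 s3.py
```

```text
File "s3.py", line 6
    return min((72-np.abs(L[:,0])).min(),(100-np.abs(L[:,1])).min())
IndentationError: unexpected indent
```

```bash
sed -i 's/^ *return min/    return min/' s3.py; python3 s3.py
```

```text
-40 90  S18 H53 bL131.9 fing99 S18 H28 bL2.2 fing18 -0.54
-40 100  S27 H50 bL131.9 fing99 S31 H29 bL2.2 fing15 -0.4
-40 110  S35 H35 bL131.9 fing99 S44 H21 bL2.2 fing15 -0.25
-40 120  S43 H25 bL131.9 fing99 S56 H11 bL2.2 fing16 -0.09
-40 130  S50 H19 bL131.9 fing99 S67 H5 bL2.2 fing15 0.08
-40 140  S56 H15 bL131.9 fing99 S75 H2 bL2.2 fing10 0.28
-40 150  S61 H14 bL131.9 fing99 S83 H2 bL2.2 fing7 0.5
-40 160  S64 H15 bL131.9 fing99 S88 H5 bL2.2 fing5 0.75
-40 170  S66 H20 bL131.9 fing99 S91 H9 bL2.2 fing5 1.01
-40 180  S67 H27 bL131.9 fing99 S92 H17 bL2.2 fing6 1.29
-40 190  S66 H24 bL131.9 fing99 S91 H14 bL2.2 fing3 1.57
-40 200  S64 H24 bL131.9 fing99 S88 H14 bL2.2 fing3 1.84
-40 210  S61 H27 bL131.9 fing99 S74 H17 bL2.2 fing4 2.1
-40 220  S56 H33 bL131.9 fing99 S55 H23 bL2.2 fing7 2.34
-40 230  S50 H42 bL131.9 fing99 S38 H32 bL2.2 fing11 2.56
-40 240  S38 H53 bL131.9 fing99 S21 H43 bL2.2 fing16 2.76
-40 250  S23 H68 bL131.9 fing99 S6 H58 bL2.2 fing15 2.95
-40 260 None 2.46
-40 270 None 2.63
-40 280 None 2.81
-50 90  S18 H63 bL131.9 fing99 S18 H38 bL2.2 fing18 -0.52
-50 100  S27 H59
[... 1309 characters left out ...]
0.32
-56 150  S61 H30 bL131.9 fing99 S83 H18 bL2.2 fing-9 0.54
-56 160  S64 H31 bL131.9 fing99 S88 H21 bL2.2 fing-11 0.79
-56 170  S67 H36 bL131.9 fing99 S91 H25 bL2.2 fing-11 1.07
-56 180  S67 H43 bL131.9 fing99 S92 H33 bL2.2 fing-10 1.35
-56 190  S67 H40 bL131.9 fing99 S91 H30 bL2.2 fing-13 1.62
-56 200  S64 H40 bL131.9 fing99 S86 H30 bL2.2 fing-13 1.89
-56 210  S61 H43 bL131.9 fing99 S66 H33 bL2.2 fing-12 2.14
-56 220  S56 H49 bL131.9 fing99 S48 H39 bL2.2 fing-9 2.38
-56 230  S47 H58 bL131.9 fing99 S31 H48 bL2.2 fing-5 2.59
-56 240  S32 H69 bL131.9 fing99 S14 H59 bL2.2 fing1 2.79
-56 250  S17 H84 bL131.9 fing99 S-1 H74 bL2.2 fing9 2.98
-56 260 None 2.46
-56 270 None 2.63
-56 280 None 2.81
```

```bash
cat > m10.py <<'E'
from plan import *
np.set_printoptions(precision=1,suppress=True)
b=np.radians(108);tgt=LC-45*EY;tgt[2]=8;w=np.array([np.cos(b),np.sin(b),0]);M=ttool(b,.2,1)
P=tgt-2*w; s=bot.read_state();q0=s['joint_pos']
q=ik(P+[0,0,190],M,np.array([.2,.1,-.5,0,-.9,-.2])); ok=True
for t in np.linspace(0,1,7):
    qq=q0+(q-q0)*t;c,T=clear(qq,1.65);print('  ',T[:3,3],'S%.0f H%.0f'%tuple(min(v[i] for v in c.values()) for i in(1,2)),T[2,2].round(3))
bot.move_joints(q); s=bot.read_state();print(s['t'],s['tcp_pos'],P,s['width'],s['contact_force'])
snap('scene','r7s',(150,0,390,260),2);snap('top','r7',(80,120,280,270),4)
E
python3 m10.py
```

```text
[ 457.3 -405.7  201.1] S59 H206 -0.98
   [ 479.7 -355.5  200.1] S58 H182 -0.982
   [ 496.9 -305.1  199.3] S59 H168 -0.983
   [ 509.  -255.1  198.7] S45 H165 -0.984
   [ 516.2 -205.8  198.3] S36 H134 -0.983
   [ 519.  -157.8  198. ] S32 H88 -0.982
   [ 517.6 -111.5  198. ] S33 H45 -0.98
25.3667 [ 517.5 -111.9  197.8] [ 517.6 -111.5    8. ] 56.830280028863946 [ 0.7 -0.5 -2.2]
```

View pics/r7s.png

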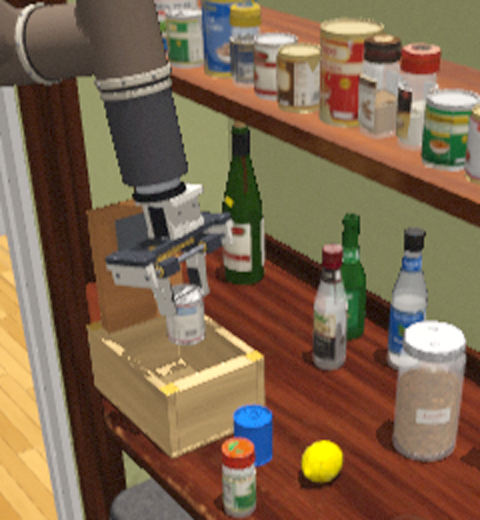

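View pics/r7.png

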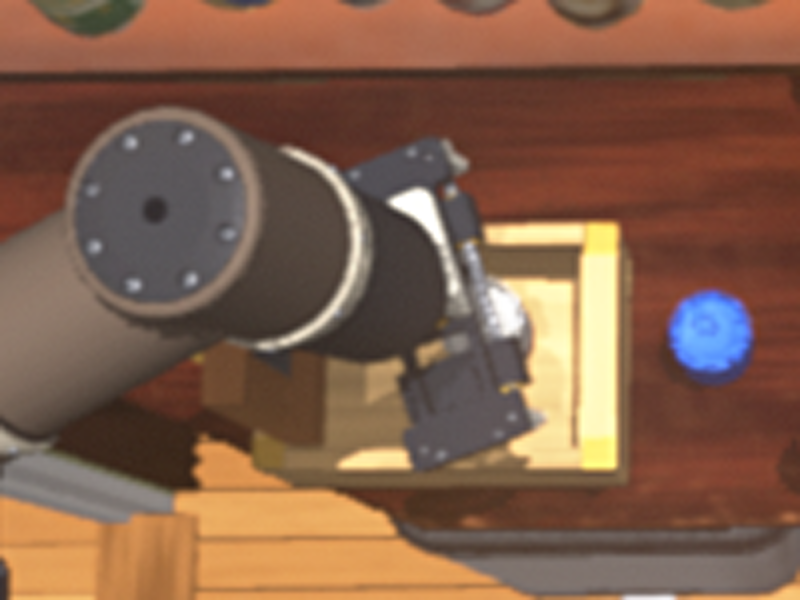

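The tin hangs upright over the well, with the hatch behind it. Descending, then feeling for the floor.

```bash
cat > m11.py <<'E'
from plan import *
np.set_printoptions(precision=1,suppress=True)
b=np.radians(108);tgt=LC-45*EY;w=np.array([np.cos(b),np.sin(b),0])
P=tgt-2*w;P[2]=0
bot.line_to(P+[0,0,110],100);s=bot.read_state();print(s['tcp_pos'],s['contact_force'])
bot.line_to(P+[0,0,66],50);s=bot.read_state();f0=s['contact_force'];print(s['tcp_pos'],f0)
z=66
while z>57.5:
    z-=1;bot.line_to(P+[0,0,z],15);s=bot.read_state();d=s['contact_force']-f0;print(z,s['tcp_pos'],d,s['width'])
    if np.linalg.norm(d)>3: break
print(s['t'])
E
python3 m11.py
```

```text
[ 518.  -111.5  110.5] [-0.4  0.4 -0.8]
[ 517.9 -111.4   66.3] [ 0.2  0.1 -1.1]
65 [ 517.7 -111.5   65.2] [-0.1 -0.8 -0.8] 56.658566042182706
64 [ 517.5 -111.5   64. ] [-0.6 -0.5 -0. ] 56.85585234457347
63 [ 517.5 -111.5   62.9] [-0.3  0.9 -0.6] 56.368871694107135
62 [ 517.5 -111.5   61.9] [ 0.4 -0.4 -1.1] 56.62192031546608
61 [ 517.6 -111.5   60.9] [-0.   0.2 -0.1] 56.69233868315877
60 [ 517.8 -111.5   60.3] [-2.   0.3  3.9] 56.68179923729109
29.0333
```

```bash
cat > m12.py <<'E'
from plan import *
np.set_printoptions(precision=1,suppress=True)
s=bot.read_state();p=s['tcp_pos'].copy()
bot.line_to(np.array([p[0],p[1],60.2]),10)
bot.move_gripper(58.5,10);bot.move_gripper(67);s=bot.read_state();print(s['width'],s['contact_force'],s['t'])
bot.line_to(p+[0,0,15],30);s=bot.read_state();print(s['contact_force'])
bot.line_to(p+[0,0,140],120)
bot.line_to(p+[-60,-130,190],200);s=bot.read_state();print(s['t'],s['tcp_pos'],s['contact_force'])
snap('scene','r8s',(150,0,390,260),2);snap('top','r8',(80,120,280,270),4)
E
python3 m12.py
```

```text
67.07736749657623 [ 0.1  0.3 -0.7] 29.9917
[ 0.2 -0.4  0. ]
32.7417 [ 457.7 -241.3  249.8] [ 0.5 -0.1  0.1]
```

View pics/r8s.png

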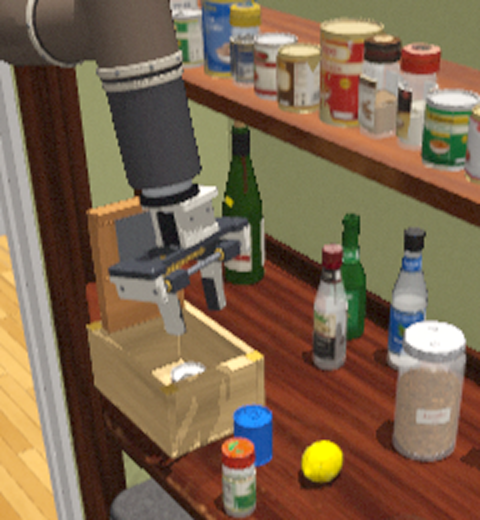

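View pics/r8.png

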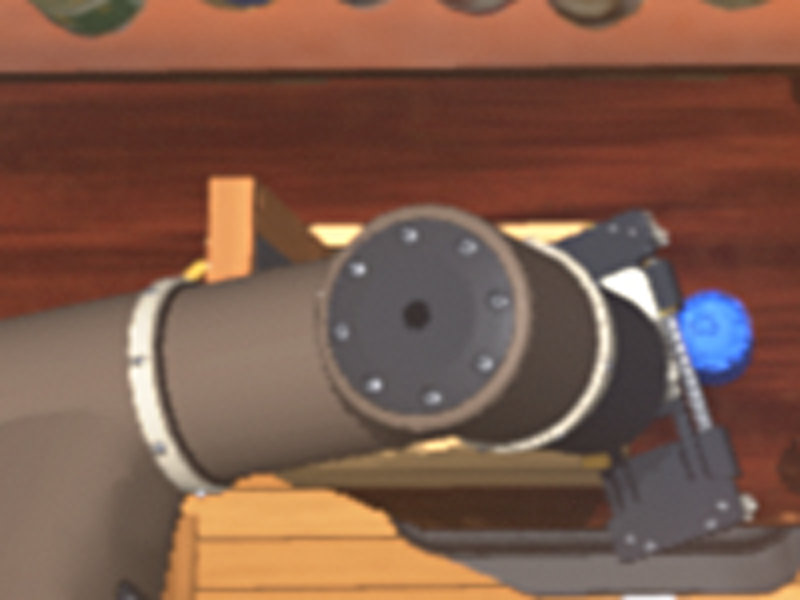

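The tin lid shows level in the well (scene crop (185,372)), and the hatch is still up. I'll move clear for a last look from above.

```bash
cat > m13.py <<'E'
from plan import *
np.set_printoptions(precision=1,suppress=True)
s=bot.read_state();M=frames(s['joint_pos'])[1][:3,:3]
bot.line_to(np.array([400,-330,300.]),250)
bot.move_joints([-1.044,.359,.012,0,-1.224,-.288]);s=bot.read_state();print(s['t'],s['tcp_pos'],s['contact_force'])
snap('scene','r9s',(150,0,390,260),2);snap('top','r9',(80,120,430,270),2)
im=cv2.imread('pics/r9_raw.png');print(im.shape)
h=cv2.cvtColor(im,cv2.COLOR_BGR2HSV)
def cen(m,z,box):
    k=np.zeros_like(m);x0,y0,x1,y1=box;k[y0:y1,x0:x1]=m[y0:y1,x0:x1]
    c=max(cv2.findContours(k,0,2)[0],key=cv2.contourArea);(u,v),r=cv2.minEnclosingCircle(c);return onz('top',u,v,z),r
print('tin',cen(cv2.inRange(h,(0,0,170),(179,60,255)),80,(165,180,232,235)))
for f in('top0.png','r9_raw.png'):
    h=cv2.cvtColor(cv2.imread('pics/'+f),cv2.COLOR_BGR2HSV)
    print(f,'lemon',cen(cv2.inRange(h,(25,150,120),(35,255,255)),28,(270,170,320,210)),'spice',cen(cv2.inRange(h,(0,150,150),(12,255,255)),106,(275,215,305,245)),'blue',cen(cv2.inRange(h,(100,120,100),(125,255,255)),72,(240,180,275,220)))
E
python3 m13.py
```

```text
34.9833 [ 160.9 -655.5  226.7] [-0.1  0.3 -0. ]
(420, 560, 3)
tin (array([ 521. , -109.4,   80. ]), 15.07491397857666)
top0.png lemon (array([ 581.3, -356. ,   28. ]), 11.884963989257812) spice (array([ 446.2, -342.6,  106. ]), 8.378098487854004) blue (array([ 531. , -254.7,   72. ]), 10.150139808654785)
r9_raw.png lemon (array([ 581.3, -356. ,   28. ]), 11.884963989257812) spice (array([ 445.5, -342.1,  106. ]), 8.343195915222168) blue (array([ 531.1, -254.9,   72. ]), 10.108501434326172)
```

View pics/r9.png

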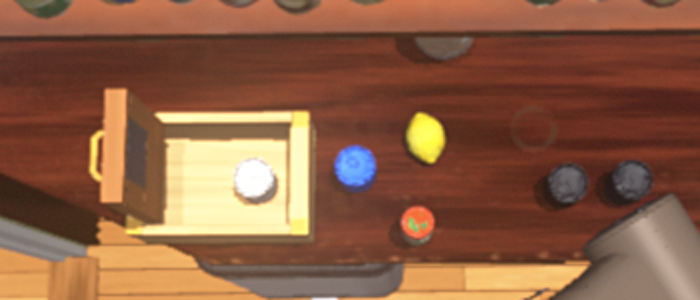

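View pics/r9s.png

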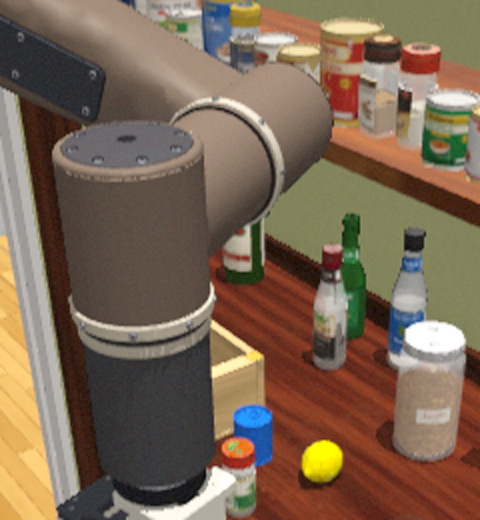

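The top view shows the tin standing in the well at crop (255,179), the hatch upright at crop (115,145) with its ring out, and the bystanders unmoved. Handing in.

```bash
python3 -c "
from plant import bot
print(bot.read_state()['t']); print(bot.close_job())"
```

```text
35.0833
the job is handed in; nothing more can be done
None
```

The tin is standing upright on the locker floor, the hatch is standing open by itself, and the job is handed in at about 35 s of the 58 s allowed.

- **Ring and hatch:** I gripped the ring bar lying in its recess, swung it up to about 90°, and lifted the hatch by it to a commanded 1.6 rad. Wrist forces stayed under about 20 N. The hatch stayed up after I let go.
- **Tin:** I picked it up with the tool tilted 0.2 rad to keep the wrist clear of the shelf. I lowered it to the locker floor in 1 mm steps, made contact at about 4 N, and opened the gripper only then.

**Last checks:**
- The top view shows the tin in the well at about (521, -109) mm. The hatch was upright with its ring out.
- The lemon, spice jar and blue tin had moved by less than 1 mm in the image measurements, which is within noise. The black tins look unmoved by eye.
- The robot was back at its start pose and touching nothing.
- In the last scene picture the arm hid the locker. The scene picture just before that, partly covered by the gripper, showed the lid level in the well.
- The tin mask gave a radius larger than the lid, because it took in some light wood, so its position is only approximate. I did not measure the final hatch angle separately in the image.

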